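# Rake out the joints of a tiled panel with jointing tools from a stand

### The arm

A 6-joint arm with a two-finger parallel gripper is mounted at the origin on the work surface. World frame = base frame: x ahead of the robot, y to its left, z up, the work surface at z = 0. Lengths are in m, angles in rad, forces in N, time in s.
With the tool pointing down it reaches from about 0.425 to 0.95 m from the base axis. Payload 3.5 kg.
Tool frame: the origin (TCP) lies on the centre line of the jaws, within the pads' length; the fingertips stand 11 mm ahead of it and the grasp point (between the pads) lies 8 mm behind it (bot.tips_ahead is the distance from the TCP to the fingertips, in m); z points along the fingers, y is the line along which they close (so a half turn about z gives the same grasp; the last joint's range is limited). The gripper opens to 85 mm and grips with 20 to 120 N. Pads are 22 mm wide; open, the fingers measure 114 mm over their backs; the gripper's body (76 mm by 85 mm) begins 54 mm behind the grasp point. The pads swing forward as they close: fully open they stand 13 mm farther back than shut.
Start: joints at [-1.32, 0.286, 1.577, -0, 1.279, -0.15], TCP at [0.263, -0.621, 0.242] pointing down, gripper open.
Joint ranges: [-2.77, 2.77], [-0.9, 2.22], [0.21, 2.48], [-1.53, 4.67], [0.24, 2.81], [-2.84, 2.84]. Speed limits (rad/s): [2.79, 2.79, 3.14, 3.14, 3.14, 3.14].

### API

Orientations are given as a rotation vector (axis times angle).
In Python, from rig import bot, optics gives the robot as it stands.
- The arm moves only by the tool send_rows, never from a script. Its argument "targets" is text: rows parted by semicolons, each of 7 numbers parted by spaces: the shift along the tool's x, y, z normalised to -1 to 1, where 1 is 15 cm, then the turn, a rotation vector about the tool's x, y, z normalised to -1 to 1, where 1 is 45 degrees, then the opening, from 0 (shut) to 1 (fully open). In form: dx dy dz wx wy wz jaw; .... A call has 1 to 12 rows; each row shifts and turns the commanded pose from where the row before left it, along the tool's axes as they then stand; what a row does not reach is not made up. A row lasts 1/8 s, in which the tool goes at most 62.5 mm and 10.7 degrees, less where a joint would pass 70% of its speed; a pose out of reach is approached as far as the arm can. A call with a number of a shift or a turn outside -1 to 1 is refused whole. A call with a gripper value outside its range is refused whole. The fingers move at their own pace and stop on an object; the grip force is fixed at half the most. Time passes only in rows, so rows that do not move let the fingers close. It gives the time, the measured TCP pose, the force, the opening and the grip force at its end, in the units of the state.
- bot.state(): the state, without advancing time (a new reading comes with each control period).
- optics.grab_frame(name): name is "side" or "top"; returns a dict with "frame" (384x512x3 uint8, blue, green, red), "depth" (384x512 float32, m along the optical axis (not along the pixel's ray), 0 where there is no reading), "fx", "fy", "cx", "cy" (pixels), "R" (3x3) and "t" (3): a world point X has camera coordinates R X + t. Camera axes: x right, y down, z forward; pixel columns grow to the right and rows downward; lengths in m; the calibration is good to about 2 mm. A picture is of the moment at which its call begins.
- bot.close_job(): hands the job in; it is judged then, once.
The state is a dict: "time": time; "joint_positions": joint angles; "qd": joint speeds; "joint_torque": joint torques, N m; "ee_pos": TCP position; "ee_rot": TCP orientation; "force": force on the tool from outside, world axes, zero at the start; "moment": the same for the moment, N m; "opening": opening from 0.0 (shut) to 1.0 (fully open); "grasp_force": force on a finger pad.
Only numpy, scipy, OpenCV 4.12 (cv2) and the standard library are available. Lean on these libraries where they do the work, as an engineer would, in place of code of your own. Each camera call takes 0.05 s, during which the arm holds its last target. There are 200 camera calls.

### The job

Rake out the open joints of the tiled panel: pull each jointing tool up out of the wooden stand and run its tip along the floor of the joint it is made for (thin tip in the narrow joint, middle tip in the middle one, broad tip in the wide one), slowly, at about 1.5 cm/s, the whole way from the end nearest the robot to the far end, then leave the tool in the wash tub. Work from the thinnest tool to the broadest; where a tool is missing, skip its joint. Leave the soap bottle, carton and mug alone, and the panel flat and the tub upright on the worktop.

Things in the scene. Friction and masses are not known exactly. Their poses are not given: they have to be found in the camera images.
- panel: Loose tiled panel lying flat, 240 (x) x 213 (y) x 19 mm, 2 kg: four terracotta tiles 42 mm wide, 7 mm thick, on a grey board 12 mm thick; between them three straight grooves (joints) along x, 7 mm deep, floor 12 mm above the worktop, ends open. From left (+y) to right: narrow, middle, wide joint. Origin: centre of underside; x points away from the robot within 15 degrees, y left.
- stand: Fixed pale wooden block, 180 (x) x 56 x 95 mm high, with three square wells 22 mm wide, 90 mm deep, at x = -60, 0, +60 mm. Each tool hangs upright in a well, collar on the block's top, handle above it; which tool is in which well varies. Origin: centre of underside; x points away from the robot within 15 degrees.
- thin_tool: Jointing tool for the narrow joint; may be absent. Round, straight, 160 mm long, 60 to 130 g. From the tip up: steel tip 4 mm in diameter for 24 mm, widening to a steel shank 18 mm in diameter; black collar 32 mm in diameter at 80 to 85 mm; brown wooden handle 14 mm in diameter from 85 to 160 mm. Origin: centre of the flat tip end; z runs along the tool from tip to handle.
- middle_tool: Jointing tool for the middle joint; may be absent. Round, straight, 160 mm long, 60 to 130 g. From the tip up: steel tip 9 mm in diameter for 24 mm, widening to a steel shank 18 mm in diameter; black collar 32 mm in diameter at 80 to 85 mm; brown wooden handle 22 mm in diameter from 85 to 160 mm. Origin: centre of the flat tip end; z runs along the tool from tip to handle.
- broad_tool: Jointing tool for the wide joint; may be absent. Round, straight, 160 mm long, 60 to 130 g. From the tip up: steel tip 14 mm in diameter for 24 mm, widening to a steel shank 18 mm in diameter; black collar 32 mm in diameter at 80 to 85 mm; brown wooden handle 30 mm in diameter from 85 to 160 mm. Origin: centre of the flat tip end; z runs along the tool from tip to handle.
- narrow_near (a point): Point on the floor of the narrow joint (groove 10 mm wide, centred at panel y = 0.0595 m, 7 mm deep), 25 mm in from the end nearer the robot. Axes as the panel's.
- narrow_mid (a point): Point on the floor of the narrow joint (groove 10 mm wide, centred at panel y = 0.0595 m, 7 mm deep), halfway along. Axes as the panel's.
- narrow_far (a point): Point on the floor of the narrow joint (groove 10 mm wide, centred at panel y = 0.0595 m, 7 mm deep), 25 mm in from the far end. Axes as the panel's.
- middle_near (a point): Point on the floor of the middle joint (groove 15 mm wide, centred at panel y = 0.0050 m, 7 mm deep), 25 mm in from the end nearer the robot. Axes as the panel's.
- middle_mid (a point): Point on the floor of the middle joint (groove 15 mm wide, centred at panel y = 0.0050 m, 7 mm deep), halfway along. Axes as the panel's.
- middle_far (a point): Point on the floor of the middle joint (groove 15 mm wide, centred at panel y = 0.0050 m, 7 mm deep), 25 mm in from the far end. Axes as the panel's.
- wide_near (a point): Point on the floor of the wide joint (groove 20 mm wide, centred at panel y = -0.0545 m, 7 mm deep), 25 mm in from the end nearer the robot. Axes as the panel's.
- wide_mid (a point): Point on the floor of the wide joint (groove 20 mm wide, centred at panel y = -0.0545 m, 7 mm deep), halfway along. Axes as the panel's.
- wide_far (a point): Point on the floor of the wide joint (groove 20 mm wide, centred at panel y = -0.0545 m, 7 mm deep), 25 mm in from the far end. Axes as the panel's.
- tub: Loose empty grey plastic wash tub, 170 x 170 mm, 110 mm high, walls and floor 5 mm, open at the top, 0.6 kg. Origin: centre of the underside, z up.
- soap: Amber soap bottle with a black cap, 60 mm in diameter, 170 mm high; a bystander. Origin: centre of the underside.
- carton: Cardboard carton, 70 x 140 x 80 mm; a bystander. Origin: centre of the underside.
- mug: Blue mug, 80 mm in diameter, 90 mm high, handle at its +y; a bystander. Origin: centre of the underside.

How it is judged:
On the way, in this order (a step that is already met when the one before it is completed fails the run):
1. the thin tool's tip is down in the near end of the narrow joint (horizontal distance between thin_tool and narrow_near below 0.012 m and z of thin_tool in the frame of narrow_near between -0.004 and 0.004 m and linear speed of thin_tool below 0.045 m/s), for 0.2 s.
2. the thin tool's tip is slowly past the middle of the narrow joint (horizontal distance between thin_tool and narrow_mid below 0.012 m and z of thin_tool in the frame of narrow_mid between -0.004 and 0.004 m and linear speed of thin_tool below 0.045 m/s), for 0.2 s.
3. the thin tool's tip is slowly on to the far end of the narrow joint (horizontal distance between thin_tool and narrow_far below 0.012 m and z of thin_tool in the frame of narrow_far between -0.004 and 0.004 m and linear speed of thin_tool below 0.045 m/s), for 0.2 s.
4. the middle tool's tip is down in the near end of the middle joint (horizontal distance between middle_tool and middle_near below 0.012 m and z of middle_tool in the frame of middle_near between -0.004 and 0.004 m and linear speed of middle_tool below 0.045 m/s), for 0.2 s.
5. the middle tool's tip is slowly past the middle of the middle joint (horizontal distance between middle_tool and middle_mid below 0.012 m and z of middle_tool in the frame of middle_mid between -0.004 and 0.004 m and linear speed of middle_tool below 0.045 m/s), for 0.2 s.
6. the middle tool's tip is slowly on to the far end of the middle joint (horizontal distance between middle_tool and middle_far below 0.012 m and z of middle_tool in the frame of middle_far between -0.004 and 0.004 m and linear speed of middle_tool below 0.045 m/s), for 0.2 s.
7. the broad tool's tip is down in the near end of the wide joint (horizontal distance between broad_tool and wide_near below 0.012 m and z of broad_tool in the frame of wide_near between -0.004 and 0.004 m and linear speed of broad_tool below 0.045 m/s), for 0.2 s.
8. the broad tool's tip is slowly past the middle of the wide joint (horizontal distance between broad_tool and wide_mid below 0.012 m and z of broad_tool in the frame of wide_mid between -0.004 and 0.004 m and linear speed of broad_tool below 0.045 m/s), for 0.2 s.
9. the broad tool's tip is slowly on to the far end of the wide joint (horizontal distance between broad_tool and wide_far below 0.012 m and z of broad_tool in the frame of wide_far between -0.004 and 0.004 m and linear speed of broad_tool below 0.045 m/s), for 0.2 s.
At the end, for the whole second after the job is handed in: Every tool present rests in the tub (tip within its walls, under 100 mm above its underside); the tub stands upright, the panel lies flat. On the way each tip passed the near, mid and far points of its joint within 12 mm, 4 mm from the floor, under 45 mm/s for 0.2 s, thin tool first (x of thin_tool in the frame of tub between -0.085 and 0.085 m and y of thin_tool in the frame of tub between -0.085 and 0.085 m and z of thin_tool in the frame of tub between -0.005 and 0.1 m and linear speed of each of thin_tool, middle_tool, broad_tool below 0.03 m/s and x of middle_tool in the frame of tub between -0.085 and 0.085 m and y of middle_tool in the frame of tub between -0.085 and 0.085 m and z of middle_tool in the frame of tub between -0.005 and 0.1 m and x of broad_tool in the frame of tub between -0.085 and 0.085 m and y of broad_tool in the frame of tub between -0.085 and 0.085 m and z of broad_tool in the frame of tub between -0.005 and 0.1 m and angle between tub's own z axis and vertical below 0.1 rad and height (world z) of each of tub, panel below 0.01 m and angle between panel's own z axis and vertical below 0.05 rad); the robot touches nothing.
It fails at once if the amber soap bottle is moved or knocked over (distance of soap from where it was at the start of the episode above 0.03 m or angle between soap's own z axis and vertical above 0.4 rad).
It fails at once if the cardboard carton is moved or knocked over (distance of carton from where it was at the start of the episode above 0.03 m or angle between carton's own z axis and vertical above 0.4 rad).
It fails at once if the blue mug is moved or knocked over (distance of mug from where it was at the start of the episode above 0.03 m or angle between mug's own z axis and vertical above 0.4 rad).
Of thin_tool, middle_tool, broad_tool only 2 to 3 are there at a start; the rules pass over those that are not, and their reading is None.
At some moment in a run one of panel, tub may be knocked a few centimetres aside while the robot is not near it.
It also fails if it takes over 210 s, if anything falls off the work surface, if the arm or the gripper's body presses on something with over 40 N, if the wrist force passes 120 N, or if a joint passes its speed limit or range.

## Working session

There is one attempt and no reset: what is moved stays moved. The work goes in short steps, Python scripts to look and compute and a tool call to move; the robot and the scene stay as the last step left them, time stands still between calls to the robot, and variables do not carry over. Pictures are saved under pics/ and viewed, at most 14 in all, crops included, and the job is handed in when it is done.

Besides the shell and the picture viewer there is one more tool, called after ">>>" as name(argument=value, ...) on one line, values as JSON. send_rows: Moves the arm, as the interface text tells. Scaled input: -1 to 1 covers 15 cm each way for a shift and 45 degrees each way for a turn. Its arguments: {"type":"object","properties":{"targets":{"type":"string"}},"required":["targets"]}

```bash
mkdir -p pics; ls; python3 - <<'E'
from rig import bot, optics
import cv2,numpy as np
print(bot.state())
for n in("top","side"):
    f=optics.grab_frame(n); cv2.imwrite(f"pics/{n}0.png",f["frame"]); np.savez(f"{n}0.npz",**f)
    print(n,f["fx"],f["cx"],f["cy"],f["R"].round(3).tolist(),f["t"].round(3))
E
```

```text
pics
{'time': 0.0, 'joint_positions': array([-1.31996900e+00,  2.87143947e-01,  1.57817516e+00,  7.60938189e-06,
        1.27856910e+00, -1.49997314e-01]), 'qd': array([ 0.00068549,  0.00075102, -0.00089757, -0.00103087, -0.00391053,
        0.00210435]), 'joint_torque': array([ 4.90108978e-04, -4.05976045e+01, -2.92628288e+01, -6.54450650e-05,
        5.72283650e-03,  3.26886187e-06]), 'ee_pos': array([ 0.26324411, -0.62087584,  0.24096261]), 'ee_rot': array([-3.07646593e+00, -6.24947715e-01,  1.70160173e-04]), 'force': array([-0.10657632,  0.4564796 ,  1.09955099]), 'moment': array([-0.00334001,  0.02243987,  0.00330099]), 'grasp_force': 0.0, 'opening': 0.9996789030011183}
top 417.06914792413124 252.97168124895663 197.38693501314384 [[0.036, -0.999, 0.001], [-0.979, -0.035, -0.203], [0.203, 0.006, -0.979]] [-0.007  0.602  0.895]
side 422.5578276978313 252.19752145342105 185.2350689615871 [[-0.877, -0.48, 0.007], [-0.31, 0.554, -0.773], [0.367, -0.68, -0.635]] [0.542 0.225 0.891]
```

View pics/top0.png

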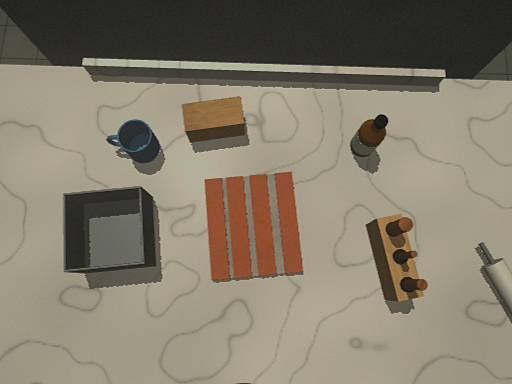

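View pics/side0.png

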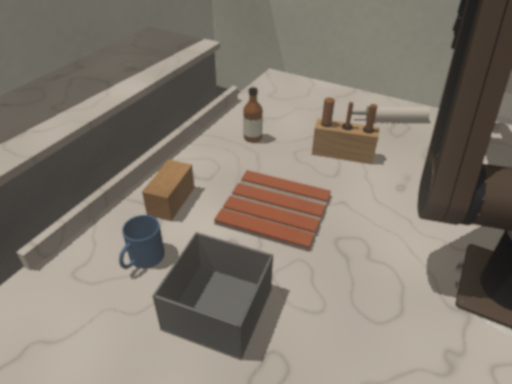

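The top view shows the tub at left (110,230), the panel in the centre (253,226) and the stand at right (395,257). The far well holds the broad tool (398,227), the centre the thin (404,256) and the near the middle (412,285). The mug (137,140), carton (213,120) and soap (370,137) lie beyond.

```bash
cat > h.py <<'E'
import numpy as np,cv2
from rig import bot,optics
def cloud(f):
    d=f["depth"];v,u=np.indices(d.shape)
    c=np.stack([(u-f["cx"])/f["fx"]*d,(v-f["cy"])/f["fy"]*d,d],-1)
    P=(c-f["t"])@f["R"]; P[d==0]=np.nan
    return P
def ray(f,uv,z):
    uv=np.atleast_2d(uv).astype(float)
    r=np.c_[(uv[:,0]-f["cx"])/f["fx"],(uv[:,1]-f["cy"])/f["fy"],np.ones(len(uv))]@f["R"]
    o=-f["t"]@f["R"]; s=(z-o[2])/r[:,2]; return o+r*s[:,None]
def rect(p):
    c,s,a=cv2.minAreaRect((p[:,:2]*1000).astype(np.float32)); return np.round(c,1),np.round(s,1),round(a,2)
def red(f):
    h=cv2.cvtColor(f["frame"],cv2.COLOR_BGR2HSV); return ((h[...,0]<9)|(h[...,0]>175))&(h[...,1]>140)&(h[...,2]>60)
def panel(f):
    """joint centre lines and panel frame from the red tile tops"""
    m=red(f).astype(np.uint8); n,l,st,_=cv2.connectedComponentsWithStats(m)
    out=[]
    for i in range(1,n):
        if st[i,4]>400:
            v,u=np.where(l==i); P=ray(f,np.c_[u,v],0.019)
            c,s,a=rect(P); out.append((c,s,a,st[i,4]))
    return sorted(out,key=lambda o:-o[0][1])
def toolmask(f,P,box,zlo,zhi):
    return (P[...,0]>box[0])&(P[...,0]<box[1])&(P[...,1]>box[2])&(P[...,1]<box[3])&(P[...,2]>zlo)&(P[...,2]<zhi)
E
python3 - <<'E'
from h import *
for n in("top","side"):
    f=dict(np.load(n+"0.npz")); P=cloud(f); print(n)
    for o in panel(f): print(o)
    m=red(f)&(abs(P[...,2]-.019)<.008); print("panel cloud",rect(P[m]),np.median(P[m][:,2]))
    # everything else, by height slices
    for nm,box,lo,hi in [("stand top",(.3,.8,-.6,-.3),.088,.098),("handles",(.3,.8,-.6,-.3),.115,.19),("tubrim",(.3,.8,.15,.6),.1,.116),("soap",(.6,1,-.5,-.1),.05,.16),("carton",(.6,1,-.05,.3),.074,.09),("mug",(.6,1,.2,.5),.08,.1)]:
        k=toolmask(f,P,box,lo,hi); 
        nn,l,st,ce=cv2.connectedComponentsWithStats(k.astype(np.uint8))
        for i in range(1,nn):
            if st[i,4]>15:
                q=P[l==i]; print(nm,st[i,4],ce[i].round(),rect(q),q[:,2].max().round(3),q.mean(0).round(3))
E
```

```text
top
panel cloud (array([546.2,  13.3]), array([238.6, 210.6]), 7.26) 0.01950340865626395
stand top 27 [398. 216.] (array([ 563.5, -306.2]), array([11.3, 11.3]), 2.49) 0.098 [ 0.564 -0.306  0.096]
stand top 191 [403. 242.] (array([ 507.2, -311.8]), array([41. , 28.2]), 11.78) 0.098 [ 0.508 -0.314  0.096]
stand top 499 [408. 280.] (array([ 429.7, -317.6]), array([82.7, 52. ]), 11.52) 0.098 [ 0.429 -0.321  0.095]
handles 19 [411. 224.] (array([ 534.2, -302.8]), array([ 5.1, 17.6]), 89.69) 0.178 [ 0.535 -0.302  0.175]
handles 45 [412. 255.] (array([ 476. , -305.1]), array([10. , 11.9]), 89.8) 0.177 [ 0.475 -0.304  0.167]
handles 213 [416. 284.] (array([ 418.5, -317. ]), array([20.1, 20.6]), 82.7) 0.179 [ 0.419 -0.313  0.159]
tubrim 1013 [101. 228.] (array([514.3, 333.9]), array([171. , 170.1]), 7.7) 0.116 [0.514 0.337 0.108]
soap 694 [375.  71.] (array([ 933.9, -273.7]), array([ 22.8, 347.2]), 0.04) 0.056 [ 0.934 -0.277  0.052]
soap 703 [369. 136.] (array([ 751.6, -247.6]), array([59.7, 53.5]), 49.05) 0.16 [ 0.743 -0.241  0.105]
carton 1705 [212. 114.] (array([795.4, 117.1]), array([ 72.
[... 1358 characters left out ...]
.099]
soap 21 [219.  99.] (array([ 933.8, -344.3]), array([18.9, 45.1]), 17.0) 0.053 [ 0.933 -0.34   0.051]
soap 45 [207. 109.] (array([ 932.3, -264.6]), array([20.8, 89.8]), 1.14) 0.053 [ 0.932 -0.263  0.051]
carton 1063 [167. 179.] (array([795.8, 115.3]), array([ 72.8, 143.1]), 9.68) 0.083 [0.793 0.121 0.079]
carton 266 [145. 223.] (array([731.5, 275.2]), array([81.4, 48.9]), 0.07) 0.09 [0.737 0.272 0.083]
carton 63 [194. 248.] (array([603. , 280.7]), array([ 5.5, 38.5]), 0.64) 0.09 [0.602 0.278 0.083]
mug 362 [141. 229.] (array([731.9, 291.4]), array([79. , 80.2]), 33.4) 0.092 [0.731 0.293 0.086]
mug 80 [194. 246.] (array([603. , 281.7]), array([ 5.5, 40.5]), 0.75) 0.1 [0.602 0.28  0.09 ]
```

```bash
python3 - <<'E'
from h import *
from scipy.spatial.transform import Rotation as Ro
for n in("top","side"):
    f=dict(np.load(n+"0.npz")); P=cloud(f); print(n,"cam",(-f["t"]@f["R"]).round(3))
    h=cv2.cvtColor(f["frame"],cv2.COLOR_BGR2HSV)
    px=(254,226) if n=="top" else (275,208)
    print("px hsv",[h[px[1],px[0]+k].tolist() for k in(-16,-8,0,8,16)], red(f).sum())
    m=red(f).astype(np.uint8); _,_,st,_=cv2.connectedComponentsWithStats(m); print(sorted(st[1:,4])[-8:])
    k=toolmask(f,P,(.3,.8,-.6,-.25),.090,.1); print("stand all",rect(P[k]))
    k=toolmask(f,P,(.3,.8,-.6,-.25),.105,.19)
    for a,b in((.38,.445),(.45,.5),(.505,.57)):
        q=P[k&(P[...,0]>a)&(P[...,0]<b)]; print(len(q),rect(q),q.max(0).round(3),q.min(0).round(3))
E
```

```text
top cam [0.407 0.008 0.998]
px hsv [[9, 174, 145], [10, 185, 153], [10, 148, 145], [9, 173, 149], [9, 177, 157]] 578
[np.int32(4), np.int32(4), np.int32(4), np.int32(5), np.int32(5), np.int32(5), np.int32(5), np.int32(6)]
stand all (array([ 557.5, -284.2]), array([347.,  58.]), 13.73)
232 (array([ 418.5, -317. ]), array([20.1, 20.6]), 82.7) [ 0.429 -0.307  0.179] [ 0.409 -0.327  0.106]
122 (array([ 475.6, -304.6]), array([16. , 12.5]), 63.17) [ 0.483 -0.297  0.179] [ 0.466 -0.31   0.105]
334 (array([ 534.6, -289.7]), array([28.8, 29.2]), 49.56) [ 0.549 -0.275  0.18 ] [ 0.52  -0.305  0.106]
side cam [0.218 0.742 0.735]
px hsv [[9, 145, 155], [9, 143, 157], [9, 114, 154], [13, 66, 136], [9, 125, 124]] 88
[np.int32(2), np.int32(3), np.int32(3), np.int32(3), np.int32(3), np.int32(3), np.int32(4), np.int32(4)]
stand all (array([ 557.6, -287.6]), array([345.7,  63.9]), 12.72)
205 (array([ 417.5, -317.8]), array([22.3, 22.9]), 19.34) [ 0.429 -0.305  0.178] [ 0.407 -0.33   0.105]
122 (array([ 477.4, -303.1]), array([14.9, 15.1]), 90.0) [ 0.485 -0.296  0.176] [ 0.47  -0.311  0.105]
272 (array([ 534.1, -290.2]), array([29.4, 29.8]), 22.71) [ 0.551 -0.275  0.178] [ 0.52  -0.306  0.105]
```

>>> send_rows(targets="0 0 0 0 0 0.233 1; 0.264 -0.25 0 0 0 0 1; 0.264 -0.25 0 0 0 0 1; 0.264 -0.25 0 0 0 0 1; 0.264 -0.25 0 0 0 0 1; 0.264 -0.25 0 0 0 0 1; 0.264 -0.25 0 0 0 0 1; 0.264 -0.25 0 0 0 0 1; 0 0 0 0 0 0 1; 0 0 0 0 0 0 1")

```text
time: 1.35
ee_pos: [0.477, -0.3054, 0.2419]
ee_rot: [-3.123, -0.342, 0.001]
force: [-0.1, -0.4, -0.3]
opening: 1.002
grasp_force: 0.0
```

```bash
cat >> h.py <<'E'
from scipy.spatial.transform import Rotation as Ro
def red(f):
    h=cv2.cvtColor(f["frame"],cv2.COLOR_BGR2HSV); return (h[...,0]<12)&(h[...,1]>100)&(h[...,2]>60)
def go(x,y,z,yaw=None):
    """units to send for a world TCP target (turn first about tool z, then shift)"""
    s=bot.state(); R=Ro.from_rotvec(s["ee_rot"]); M=R.as_matrix()
    y0=np.degrees(np.arctan2(M[1,0],M[0,0])); w=0
    if yaw is not None: w=y0-yaw; R=R*Ro.from_rotvec([0,0,np.radians(w)])
    d=R.inv().apply(np.array([x,y,z])-s["ee_pos"])
    print("t %.1f tcp %s yaw %.2f tilt %.2f | w units %.3f | shift units %s"%(s["time"],s["ee_pos"].round(4),y0,np.degrees(np.arccos(-M[2,2])),w/45,(d/.15).round(4)))
E
python3 - <<'E'
from h import *
go(.4765,-.304,.125,12.5); print(bot.state()["joint_positions"].round(2))
for n in("top","side"):
    f=dict(np.load(n+"0.npz"))
    for o in panel(f): print(n,o)
E
```

```text
t 1.4 tcp [ 0.477  -0.3054  0.2419] yaw 12.51 tilt 0.05 | w units 0.000 | shift units [-0.0009 -0.0095  0.7795]
[-0.75  0.05  1.85 -0.    1.25  0.6 ]
top (array([535.3,  98. ]), array([240. ,  42.5]), 7.17, np.int32(1795))
top (array([542.,  47.]), array([240.7,  42.8]), 7.28, np.int32(1803))
top (array([549.2,  -9.4]), array([240.5,  42.5]), 7.2, np.int32(1794))
top (array([557.1, -70.7]), array([239.7,  41.9]), 7.24, np.int32(1773))
side (array([537.9,  73.9]), array([238.5,  99.4]), 7.25, np.int32(2722))
side (array([548.5,  -8.9]), array([238.1,  45.3]), 7.23, np.int32(1069))
side (array([556.1, -69.3]), array([238.5,  43. ]), 7.02, np.int32(904))
```

>>> send_rows(targets="0 -0.01 0.2 0 0 0 1; 0 0 0.2 0 0 0 1; 0 0 0.2 0 0 0 1; 0 0 0.18 0 0 0 1; 0 0 0 0 0 0 0; 0 0 0 0 0 0 0; 0 0 0 0 0 0 0; 0 0 0 0 0 0 0; 0 0 0 0 0 0 0; 0 0 0 0 0 0 0; 0 0 0 0 0 0 0")

```text
time: 2.72
ee_pos: [0.4776, -0.3045, 0.1266]
ee_rot: [3.121, 0.342, 0.002]
force: [-0.6, -0.4, 5.9]
opening: 0.144
grasp_force: 58.6
```

>>> send_rows(targets="0 0 -0.1 0 0 0 0; 0 0 -0.3 0 0 0 0; 0 0 -0.35 0 0 0 0; 0 0 -0.35 0 0 0 0; 0 0 0 0 0 0 0; 0 0 0 0 0 0 0")

```text
time: 3.48
ee_pos: [0.4764, -0.3029, 0.2892]
ee_rot: [-3.121, -0.341, 0.002]
force: [-0.7, 0.2, -1.4]
opening: 0.149
grasp_force: 58.8
```

```bash
cat >> h.py <<'E'
def panelpose(f):
    t=panel(f)
    for o in t: print("tile",o)
    return t
def pp(c,yaw,x,y):
    a=np.radians(yaw); return np.array(c)+[x*np.cos(a)-y*np.sin(a), x*np.sin(a)+y*np.cos(a)]
E
python3 - <<'E'
from h import *
print(bot.state()["ee_pos"],bot.state()["opening"])
c=(.5462,.0136)
for n,y in(("nar",.0595),("mid",.005),("wide",-.0545)):
    print(n,[pp(c,7.23,x,y).round(4) for x in(-.103,-.095,0,.095,.103)])
q=pp(c,7.23,-.103,.0595); go(*q,.2,7.23)
E
```

```text
[ 0.47640411 -0.30291594  0.28916326] 0.14866919444285717
nar [array([0.4365, 0.0597]), array([0.4445, 0.0607]), array([0.5387, 0.0726]), array([0.633 , 0.0846]), array([0.6409, 0.0856])]
mid [array([0.4434, 0.0056]), array([0.4513, 0.0066]), array([0.5456, 0.0186]), array([0.6398, 0.0305]), array([0.6478, 0.0315])]
wide [array([ 0.4509, -0.0534]), array([ 0.4588, -0.0524]), array([ 0.5531, -0.0405]), array([ 0.6473, -0.0285]), array([ 0.6552, -0.0275])]
t 3.5 tcp [ 0.4764 -0.3029  0.2892] yaw 12.49 tilt 0.16 | w units 0.117 | shift units [ 0.0414 -2.43    0.6003]
```

>>> send_rows(targets="0 0 0 0 0 0.117 0; 0.005 -0.304 0 0 0 0 0; 0.005 -0.304 0 0 0 0 0; 0.005 -0.304 0 0 0 0 0; 0.005 -0.304 0 0 0 0 0; 0.005 -0.304 0.15 0 0 0 0; 0.005 -0.304 0.15 0 0 0 0; 0.005 -0.304 0.15 0 0 0 0; 0.005 -0.302 0.15 0 0 0 0; 0 0 0 0 0 0 0; 0 0 0 0 0 0 0; 0 0 0 0 0 0 0")

```text
time: 4.97
ee_pos: [0.4374, 0.0577, 0.2004]
ee_rot: [3.135, 0.195, -0.0]
force: [-0.1, 0.1, -0.8]
opening: 0.144
grasp_force: 59.1
```

```bash
python3 - <<'E'
from h import *
go(.4365,.0597,.135,7.23)
out=[]
for n in("top","side"):
    f=optics.grab_frame(n); np.savez(n+"1.npz",**f); panelpose(f); out.append(f["frame"][100:340,150:450])
cv2.imwrite("pics/a1.png",cv2.resize(np.hstack(out),(800,320)))
E
```

```text
t 5.0 tcp [0.4374 0.0577 0.2004] yaw 7.13 tilt 0.01 | w units -0.002 | shift units [-0.0043 -0.0139  0.436 ]
tile (array([588.5, 104.7]), array([132.8,  42.4]), 7.09, np.int32(933))
tile (array([586.9,  52.9]), array([149.7,  42.4]), 7.35, np.int32(1038))
tile (array([549.2,  -9.4]), array([240.5,  42.5]), 7.2, np.int32(1641))
tile (array([557.1, -70.7]), array([239.7,  41.8]), 7.22, np.int32(1769))
tile (array([537.8,  73.8]), array([238.5,  98.5]), 7.4, np.int32(2679))
tile (array([548.5,  -8.7]), array([238.1,  44.9]), 7.26, np.int32(1058))
tile (array([581.4, -66.2]), array([187.4,  42.8]), 6.88, np.int32(686))
```

View pics/a1.png

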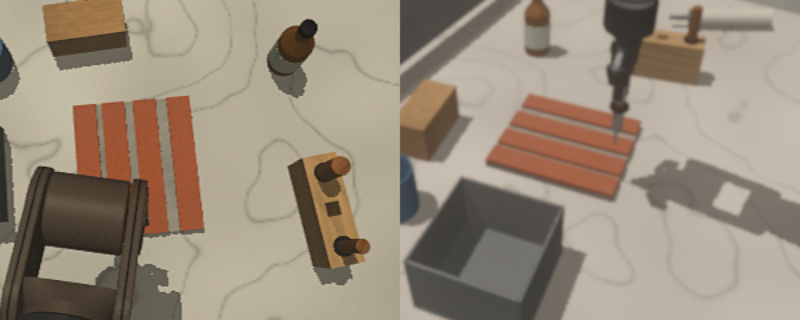

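The left half shows the arm hiding the panel's near end. In the side view the thin tool hangs straight below the fingers, its tip at about (313,207) in full-frame pixels. I'll check its axis against the TCP.

```bash
cat >> h.py <<'E'
def proj(f,X):
    c=f["R"]@np.array(X)+f["t"]; return np.array([f["fx"]*c[0]/c[2]+f["cx"],f["fy"]*c[1]/c[2]+f["cy"]]).round(1)
def axis(f,tcp,tipoff,r=.03):
    """slices of the held tool below the fingers: mean xy offset from TCP, toward camera surface"""
    P=cloud(f); z0=tcp[2]-tipoff
    for a,b in((0,.01),(.01,.024),(.04,.055),(.055,.075),(.08,.085)):
        k=toolmask(f,P,(tcp[0]-r,tcp[0]+r,tcp[1]-r,tcp[1]+r),z0+a,z0+b); q=P[k]
        if len(q): v,u=np.where(k); print(round(a,3),len(q),((np.median(q,0)-tcp)*1000).round(1),"ext",((q.max(0)-q.min(0))*1000).round(1)[:2],"u",u.mean().round(1),"exp",proj(f,[tcp[0],tcp[1],z0+(a+b)/2]),"v",v.mean().round(1))
E
python3 - <<'E'
from h import *
f=dict(np.load("side1.npz")); s=bot.state()
axis(f,s["ee_pos"],.1116); print("tip exp",proj(f,s["ee_pos"]-[0,0,.1116]))
E
```

```text
0 3 [  -2.5    1.1 -106. ] ext [1.8 2.5] u 311.3 exp [310.5 206.7] v 207.0
0.01 11 [ -1.8   0.1 -95.5] ext [3.1 4.6] u 311.5 exp [311.  202.7] v 203.3
0.04 40 [ -2.5   5.6 -64.7] ext [17.  10.1] u 312.4 exp [312.3 192.3] v 194.2
0.055 54 [ -3.4   6.5 -47.9] ext [15.6 12.4] u 313.4 exp [313.1 186.1] v 188.5
0.08 60 [ -4.4   6.  -27.7] ext [31.1 28.9] u 314.1 exp [313.9 179.8] v 181.3
tip exp [310.3 208.3]
```

>>> send_rows(targets="-0.004 -0.014 0.1 0 0 0 0; 0 0 0.14 0 0 0 0; 0 0 0.12 0 0 0 0; 0 0 0.06 0 0 0 0; 0 0 0.03 0 0 0 0; 0 0 0.02 0 0 0 0; 0 0 0.02 0 0 0 0; 0 0 0.015 0 0 0 0; 0 0 0 0 0 0 0; 0 0 0 0 0 0 0; 0 0 0 0 0 0 0")

```text
time: 6.45
ee_pos: [0.4364, 0.0606, 0.1247]
ee_rot: [3.135, 0.198, 0.001]
force: [1.0, -0.2, -1.4]
opening: 0.149
grasp_force: 59.0
```

```bash
python3 - <<'E'
from h import *
go(.4365,.0597,.1241,7.23); s=bot.state(); print(s["force"],s["moment"])
f=optics.grab_frame("side"); np.savez("side2.npz",**f); panelpose(f); axis(f,s["ee_pos"],.1116)
cv2.imwrite("pics/a2.png",cv2.resize(f["frame"][130:270,200:380],(720,560),interpolation=cv2.INTER_CUBIC))
E
```

```text
t 6.5 tcp [0.4364 0.0606 0.1247] yaw 7.22 tilt 0.02 | w units -0.000 | shift units [-0.0002  0.0057  0.0043]
[ 0.98616903 -0.16329    -1.35261574] [-0.02782265 -0.02210164  0.04617734]
tile (array([538.,  74.]), array([238.1,  98.2]), 7.4, np.int32(2609))
tile (array([567.8,  -6.3]), array([199.2,  44.6]), 7.22, np.int32(841))
tile (array([586.9, -65.6]), array([176.4,  42.4]), 7.47, np.int32(619))
0 315 [   4.8    6.3 -105.9] ext [50.4 59.7] u 304.8 exp [307.4 231.4] v 231.4
0.01 9 [ -1.1   0.9 -93.5] ext [4.1 5.5] u 308.3 exp [307.9 227.8] v 228.3
0.04 41 [ -3.    6.  -63.4] ext [18.2 10.4] u 309.3 exp [309.1 218.4] v 220.1
0.055 41 [ -3.8   6.5 -47.4] ext [14.6 10.7] u 310.1 exp [309.8 212.8] v 215.0
0.08 57 [ -4.9   5.8 -27.6] ext [30.  30.7] u 310.9 exp [310.5 207.1] v 208.4
```

View pics/a2.png

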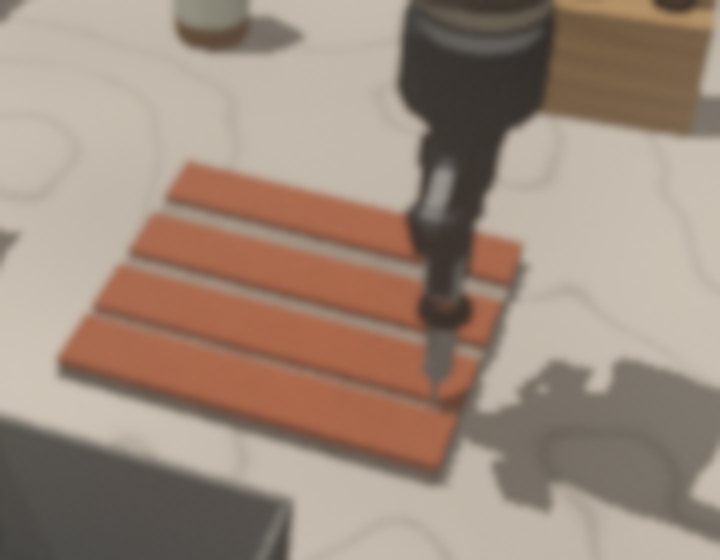

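The tip sits in the narrow joint's near end, at about (435,400) in the crop, with tile on both sides. I'll start raking.

>>> send_rows(targets="0 0.006 0.003 0 0 0 0; 0.013 0 0 0 0 0 0; 0.013 0 0 0 0 0 0; 0.013 0 0 0 0 0 0; 0.013 0 0 0 0 0 0; 0.013 0 0 0 0 0 0; 0.013 0 0 0 0 0 0; 0.013 0 0 0 0 0 0; 0.013 0 0 0 0 0 0; 0.013 0 0 0 0 0 0; 0.013 0 0 0 0 0 0; 0.013 0 0 0 0 0 0")

```text
time: 8.0
ee_pos: [0.4578, 0.0624, 0.1241]
ee_rot: [-3.135, -0.198, 0.0]
force: [0.1, -0.4, -1.8]
opening: 0.149
grasp_force: 59.0
```

>>> send_rows(targets="0.013 0 0 0 0 0 0; 0.013 0 0 0 0 0 0; 0.013 0 0 0 0 0 0; 0.013 0 0 0 0 0 0; 0.013 0 0 0 0 0 0; 0.013 0 0 0 0 0 0; 0.013 0 0 0 0 0 0; 0.013 0 0 0 0 0 0; 0.013 0 0 0 0 0 0; 0.013 0 0 0 0 0 0; 0.013 0 0 0 0 0 0; 0.013 0 0 0 0 0 0")

```text
time: 9.5
ee_pos: [0.481, 0.0653, 0.1241]
ee_rot: [-3.135, -0.198, 0.0]
force: [0.8, -0.1, -1.5]
opening: 0.152
grasp_force: 59.0
```

```bash
cat >> h.py <<'E'
def chk(c,yaw,y,off):
    s=bot.state(); p=s["ee_pos"]; a=np.radians(yaw); d=p[:2]-np.array(c)
    print("t %.1f panel x %.4f dev y %.4f tip z %.4f force"%(s["time"],d[0]*np.cos(a)+d[1]*np.sin(a),-d[0]*np.sin(a)+d[1]*np.cos(a)-y,p[2]-off),s["force"].round(1))
E
python3 - <<'E'
from h import *
f=optics.grab_frame("side"); panelpose(f); s=bot.state(); axis(f,s["ee_pos"],.1116)
chk((.5462,.0136),7.23,.0595,.1116)
E
```

```text
tile (array([538.3,  74.2]), array([237.6,  97.9]), 7.26, np.int32(2602))
tile (array([591.8,  -3.4]), array([151.1,  44.3]), 6.69, np.int32(613))
tile (array([612.7, -61.9]), array([124.3,  41.8]), 6.89, np.int32(402))
0 403 [  -3.5    1.  -105.5] ext [59.9 59.7] u 289.7 exp [289.3 226.2] v 226.6
0.01 9 [ -2.1   0.2 -93.8] ext [30.6 15.7] u 289.0 exp [289.6 222.7] v 222.7
0.04 33 [ -4.6   6.1 -63.4] ext [13.6 13.6] u 291.1 exp [290.5 213.3] v 215.2
0.055 44 [ -4.    6.2 -48. ] ext [15.8 11.2] u 291.4 exp [290.9 207.7] v 210.0
0.08 55 [ -5.9   5.7 -27.6] ext [31.3 31.7] u 292.4 exp [291.4 202.1] v 203.6
t 9.6 panel x -0.0579 dev y -0.0000 tip z 0.0126 force [ 0.7 -0.7 -0.5]
```

>>> send_rows(targets="0.013 0 0 0 0 0 0; 0.013 0 0 0 0 0 0; 0.013 0 0 0 0 0 0; 0.013 0 0 0 0 0 0; 0.013 0 0 0 0 0 0; 0.013 0 0 0 0 0 0; 0.013 0 0 0 0 0 0; 0.013 0 0 0 0 0 0; 0.013 0 0 0 0 0 0; 0.013 0 0 0 0 0 0; 0.013 0 0 0 0 0 0; 0.013 0 0 0 0 0 0")

```text
time: 11.05
ee_pos: [0.5043, 0.0683, 0.1241]
ee_rot: [3.135, 0.198, 0.0]
force: [-0.2, 0.6, -1.1]
opening: 0.147
grasp_force: 59.0
```

>>> send_rows(targets="0.013 0 0 0 0 0 0; 0.013 0 0 0 0 0 0; 0.013 0 0 0 0 0 0; 0.013 0 0 0 0 0 0; 0.013 0 0 0 0 0 0; 0.013 0 0 0 0 0 0; 0.013 0 0 0 0 0 0; 0.013 0 0 0 0 0 0; 0.013 0 0 0 0 0 0; 0.013 0 0 0 0 0 0; 0.013 0 0 0 0 0 0; 0.013 0 0 0 0 0 0")

```text
time: 12.55
ee_pos: [0.5275, 0.0712, 0.1241]
ee_rot: [3.135, 0.198, -0.0]
force: [-0.1, -0.2, -0.5]
opening: 0.151
grasp_force: 59.0
```

>>> send_rows(targets="0.013 0 0 0 0 0 0; 0.013 0 0 0 0 0 0; 0.013 0 0 0 0 0 0; 0.013 0 0 0 0 0 0; 0.013 0 0 0 0 0 0; 0.013 0 0 0 0 0 0; 0.013 0 0 0 0 0 0; 0.013 0 0 0 0 0 0; 0.013 0 0 0 0 0 0; 0.013 0 0 0 0 0 0; 0.013 0 0 0 0 0 0; 0.013 0 0 0 0 0 0")

```text
time: 14.05
ee_pos: [0.5507, 0.0741, 0.1242]
ee_rot: [-3.135, -0.198, -0.0]
force: [0.8, 0.3, -1.7]
opening: 0.146
grasp_force: 59.0
```

```bash
python3 - <<'E'
from h import *
f=optics.grab_frame("side"); panelpose(f); s=bot.state(); axis(f,s["ee_pos"],.1116)
chk((.5462,.0136),7.23,.0595,.1116)
E
```

```text
tile (array([538. ,  74.2]), array([238.1,  97.9]), 7.26, np.int32(2633))
tile (array([506.2, -13. ]), array([149.7,  46.6]), 7.73, np.int32(678))
tile (array([523. , -73.9]), array([169.7,  42.2]), 7.47, np.int32(637))
0 372 [  -2.8    0.6 -105.6] ext [59.7 59.8] u 262.0 exp [261.9 218.6] v 218.9
0.01 8 [ -1.   -0.2 -94.1] ext [15.5 16.9] u 262.1 exp [262.  215.1] v 214.9
0.04 33 [ -5.2   6.1 -63. ] ext [12.9 11.2] u 262.9 exp [262.2 205.7] v 207.5
0.055 38 [ -4.8   6.3 -47. ] ext [14.4 10.6] u 263.0 exp [262.4 200.2] v 202.4
0.08 49 [ -6.8   6.4 -27.8] ext [31.8 29. ] u 263.0 exp [262.6 194.6] v 196.1
t 14.1 panel x 0.0123 dev y -0.0000 tip z 0.0126 force [ 1.1 -0.8 -1.2]
```

>>> send_rows(targets="0.013 0 0 0 0 0 0; 0.013 0 0 0 0 0 0; 0.013 0 0 0 0 0 0; 0.013 0 0 0 0 0 0; 0.013 0 0 0 0 0 0; 0.013 0 0 0 0 0 0; 0.013 0 0 0 0 0 0; 0.013 0 0 0 0 0 0; 0.013 0 0 0 0 0 0; 0.013 0 0 0 0 0 0; 0.013 0 0 0 0 0 0; 0.013 0 0 0 0 0 0")

```text
time: 15.6
ee_pos: [0.5739, 0.0771, 0.1241]
ee_rot: [-3.135, -0.198, 0.0]
force: [0.1, -0.0, -1.4]
opening: 0.144
grasp_force: 59.0
```

>>> send_rows(targets="0.013 0 0 0 0 0 0; 0.013 0 0 0 0 0 0; 0.013 0 0 0 0 0 0; 0.013 0 0 0 0 0 0; 0.013 0 0 0 0 0 0; 0.013 0 0 0 0 0 0; 0.013 0 0 0 0 0 0; 0.013 0 0 0 0 0 0; 0.013 0 0 0 0 0 0; 0.013 0 0 0 0 0 0; 0.013 0 0 0 0 0 0; 0.013 0 0 0 0 0 0")

```text
time: 17.1
ee_pos: [0.5971, 0.08, 0.1241]
ee_rot: [3.135, 0.198, -0.0]
force: [0.7, -0.2, -1.9]
opening: 0.148
grasp_force: 59.0
```

>>> send_rows(targets="0.013 0 0 0 0 0 0; 0.013 0 0 0 0 0 0; 0.013 0 0 0 0 0 0; 0.013 0 0 0 0 0 0; 0.013 0 0 0 0 0 0; 0.013 0 0 0 0 0 0; 0.013 0 0 0 0 0 0; 0.013 0 0 0 0 0 0; 0.013 0 0 0 0 0 0; 0.013 0 0 0 0 0 0; 0.013 0 0 0 0 0 0; 0.013 0 0 0 0 0 0")

```text
time: 18.6
ee_pos: [0.6203, 0.0829, 0.1241]
ee_rot: [3.135, 0.198, -0.0]
force: [-0.8, -1.3, -1.8]
opening: 0.147
grasp_force: 59.0
```

>>> send_rows(targets="0.013 0 0 0 0 0 0; 0.013 0 0 0 0 0 0; 0.013 0 0 0 0 0 0; 0.013 0 0 0 0 0 0; 0.013 0 0 0 0 0 0; 0.013 0 0 0 0 0 0; 0.013 0 0 0 0 0 0; 0.013 0 0 0 0 0 0; 0.013 0 0 0 0 0 0; 0.013 0 0 0 0 0 0; 0.013 0 0 0 0 0 0; 0 0 0 0 0 0 0")

```text
time: 20.1
ee_pos: [0.6416, 0.0856, 0.1242]
ee_rot: [3.135, 0.198, 0.0]
force: [-0.1, -0.7, -1.3]
opening: 0.147
grasp_force: 59.0
```

```bash
cat >> h.py <<'E'
def tub(f):
    P=cloud(f); k=toolmask(f,P,(.38,.66,.2,.5),.1,.116); print("tub",rect(P[k]),k.sum())
E
python3 - <<'E'
from h import *
f=optics.grab_frame("side"); panelpose(f); s=bot.state(); axis(f,s["ee_pos"],.1116); tub(f)
chk((.5462,.0136),7.23,.0595,.1116)
go(.514,.34,.26,7.23)
E
```

```text
tile (array([538.1,  73.5]), array([237.3, 100.3]), 7.8, np.int32(2663))
tile (array([548.9,  -7.6]), array([237.2,  47.1]), 7.08, np.int32(1081))
tile (array([556.6, -69.6]), array([237.5,  42.4]), 7.47, np.int32(896))
0 275 [-8.300e+00 -1.000e-01 -1.054e+02] ext [49.1 59. ] u 230.2 exp [227.6 209.2] v 210.2
0.01 7 [ -1.7  -0.2 -98.8] ext [11.4 27. ] u 229.6 exp [227.5 205.6] v 205.6
0.04 33 [ -5.2   4.6 -63.3] ext [17.8 11.2] u 227.8 exp [227.1 196.3] v 197.8
0.055 44 [ -5.8   5.  -47.8] ext [17.2 15.6] u 227.6 exp [226.9 190.8] v 193.0
0.08 48 [ -4.4   5.1 -27.6] ext [31.7 33.2] u 226.9 exp [226.7 185.2] v 186.3
tub (array([514.6, 332.4]), array([170.8, 172.7]), 7.65) 1453
t 20.1 panel x 0.1036 dev y -0.0000 tip z 0.0125 force [ 0.5 -0.5 -0.9]
t 20.1 tcp [0.6415 0.0856 0.1241] yaw 7.21 tilt 0.00 | w units -0.000 | shift units [-0.63   -1.7893 -0.9059]
```

>>> send_rows(targets="0 0 -0.2 0 0 0 0; 0 0 -0.35 0 0 0 0; 0 0 -0.355 0 0 0 0; -0.091 -0.278 0 0 0 0 0; -0.091 -0.278 0 0 0 0 0; -0.091 -0.278 0 0 0 0 0; -0.091 -0.278 0 0 0 0 0; -0.091 -0.278 0 0 0 0 0; -0.091 -0.278 0 0 0 0 0; -0.091 -0.278 0 0 0 0 0; 0 0 0 0 0 0 0; 0 0 0 0 0 0 0")

```text
time: 21.65
ee_pos: [0.51, 0.3629, 0.2598]
ee_rot: [3.135, 0.198, 0.0]
force: [-0.4, -0.2, -0.9]
opening: 0.149
grasp_force: 59.0
```

```bash
python3 - <<'E'
from h import *
f=optics.grab_frame("top"); panelpose(f); 
f=optics.grab_frame("side"); tub(f); go(.51,.363,.124,7.5)
E
```

```text
tile (array([535.5,  98. ]), array([240.5,  42.5]), 7.09, np.int32(1795))
tile (array([541.9,  47. ]), array([240.4,  42.7]), 7.33, np.int32(1802))
tile (array([549.2,  -9.4]), array([240.5,  42.5]), 7.2, np.int32(1792))
tile (array([557. , -70.7]), array([240.4,  41.9]), 7.24, np.int32(1772))
tub (array([514.8, 332.5]), array([170.8, 172.8]), 7.59) 1347
t 21.8 tcp [0.5106 0.3622 0.2598] yaw 7.14 tilt 0.02 | w units -0.008 | shift units [-0.003  -0.0058  0.9054]
```

>>> send_rows(targets="0 0 0.25 0 0 0 0; 0 0 0.3 0 0 0 0; 0 0 0.25 0 0 0 0; 0 0 0.1 0 0 0 0; 0 0 0 0 0 0 0; 0 0 0 0 0 0 1; 0 0 0 0 0 0 1; 0 0 0 0 0 0 1; 0 0 -0.1 0 0 0 1; 0 0 -0.3 0 0 0 1; 0 0 -0.3 0 0 0 1; 0 0 -0.3 0 0 0 1")

```text
time: 23.25
ee_pos: [0.51, 0.3633, 0.2779]
ee_rot: [-3.135, -0.198, -0.002]
force: [0.8, 1.1, 0.6]
opening: 1.001
grasp_force: 0.0
```

```bash
python3 - <<'E'
from h import *
out=[]
for n,(a,b) in(("top",(160,30)),("side",(200,110))):
    f=optics.grab_frame(n); tub(f); out.append(cv2.resize(f["frame"][a:a+150,b:b+190],(400,316)))
cv2.imwrite("pics/a3.png",np.hstack(out))
go(.418,-.3175,.26,12.5)
E
```

```text
tub (array([514.1, 334. ]), array([170.3, 170.6]), 7.65) 904
tub (array([514.8, 332.4]), array([171. , 172.8]), 7.66) 1491
t 23.4 tcp [0.5127 0.3647 0.2843] yaw 7.23 tilt 0.84 | w units -0.117 | shift units [-1.603   4.3041  0.1241]
```

View pics/a3.png

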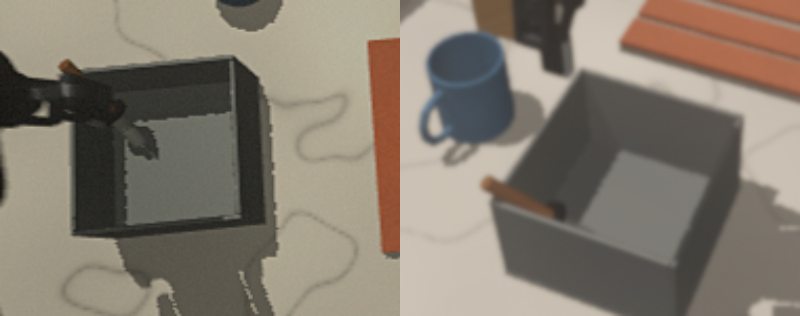

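The thin tool leans in the tub's far-left corner, tip on the floor at about (150,150) in the left crop, and the tub has not moved. Next is the middle tool.

>>> send_rows(targets="0 0 0 0 0 -0.117 1; -0.123 0.331 0 0 0 0 1; -0.123 0.331 0 0 0 0 1; -0.123 0.331 0 0 0 0 1; -0.123 0.331 0 0 0 0 1; -0.123 0.331 0 0 0 0 1; -0.123 0.331 0 0 0 0 1; -0.123 0.331 0 0 0 0 1; -0.123 0.331 0 0 0 0 1; -0.123 0.331 0 0 0 0 1; -0.123 0.331 0 0 0 0 1; -0.123 0.331 0 0 0 0 1")

```text
time: 24.85
ee_pos: [0.4293, -0.2154, 0.2754]
ee_rot: [3.122, 0.341, 0.001]
force: [0.7, -0.2, 0.2]
opening: 1.0
grasp_force: 0.0
```

>>> send_rows(targets="-0.123 0.331 0 0 0 0 1; -0.123 0.331 0.1 0 0 0 1; 0 0 0 0 0 0 1; 0 0 0 0 0 0 1; 0 0 0 0 0 0 1")

```text
time: 25.48
ee_pos: [0.4157, -0.3178, 0.2605]
ee_rot: [3.122, 0.344, 0.001]
force: [0.7, 1.2, 0.7]
opening: 1.003
grasp_force: 0.0
```

```bash
python3 - <<'E'
from h import *
go(.418,-.3175,.125,12.5)
f=optics.grab_frame("side"); P=cloud(f)
k=toolmask(f,P,(.38,.6,-.37,-.25),.105,.19)
for a,b in((.38,.445),(.505,.57)):
    q=P[k&(P[...,0]>a)&(P[...,0]<b)]; print(len(q),rect(q))
E
```

```text
t 25.5 tcp [ 0.4157 -0.3178  0.2605] yaw 12.57 tilt 0.05 | w units 0.002 | shift units [1.460e-02 8.000e-04 9.033e-01]
205 (array([ 418. , -317.3]), array([24.3, 22.4]), 66.79)
273 (array([ 533.3, -288.7]), array([29.8, 28.5]), 34.8)
```

>>> send_rows(targets="0.015 0 0.2 0 0 0 1; 0 0 0.3 0 0 0 1; 0 0 0.25 0 0 0 1; 0 0 0.15 0 0 0 1; 0 0 0 0 0 0 0; 0 0 0 0 0 0 0; 0 0 0 0 0 0 0; 0 0 0 0 0 0 0; 0 0 0 0 0 0 0; 0 0 0 0 0 0 0; 0 0 0 0 0 0 0")

```text
time: 26.9
ee_pos: [0.4183, -0.3191, 0.1266]
ee_rot: [3.121, 0.341, 0.003]
force: [-0.4, 0.7, 5.6]
opening: 0.236
grasp_force: 58.6
```

>>> send_rows(targets="0 0 -0.1 0 0 0 0; 0 0 -0.3 0 0 0 0; 0 0 -0.35 0 0 0 0; 0 0 -0.35 0 0 0 0; 0 0 0 0 0 0 0; 0 0 0 0 0 0 0")

```text
time: 27.65
ee_pos: [0.4171, -0.3178, 0.2892]
ee_rot: [-3.122, -0.341, 0.001]
force: [-1.1, -0.9, -1.9]
opening: 0.243
grasp_force: 59.4
```

```bash
python3 - <<'E'
from h import *
f=optics.grab_frame("top"); panelpose(f)
go(*pp((.5462,.0136),7.23,-.103,.005),.2,7.23)
f=optics.grab_frame("side"); axis(f,bot.state()["ee_pos"],.111)
E
```

```text
tile (array([535.3,  98. ]), array([240. ,  42.6]), 7.22, np.int32(1794))
tile (array([542.1,  47. ]), array([240.1,  42.8]), 7.28, np.int32(1798))
tile (array([549.2,  -9.5]), array([240.5,  42.5]), 7.3, np.int32(1793))
tile (array([556.9, -70.8]), array([240.2,  41.9]), 7.24, np.int32(1772))
t 27.7 tcp [ 0.4168 -0.3175  0.2879] yaw 12.48 tilt 0.21 | w units 0.117 | shift units [ 0.4485 -2.1128  0.5917]
0 11 [   0.     1.7 -105.9] ext [7.7 8.6] u 374.4 exp [374.2 103.9] v 104.2
0.01 15 [ -1.    3.1 -93.6] ext [8.3 8.8] u 375.1 exp [375.1  99.9] v 100.4
0.04 39 [ -1.    5.6 -64.6] ext [18.2 13.5] u 377.2 exp [377.3  89.5] v 90.5
0.055 51 [ -1.3   6.2 -45.2] ext [17.5 11.7] u 378.4 exp [378.6  83.4] v 84.2
0.08 34 [ -4.2  10.2 -27.5] ext [30.2 31.2] u 379.9 exp [379.9  77.1] v 78.2
```

>>> send_rows(targets="0 0 0 0 0 0.117 0; 0.064 -0.302 0 0 0 0 0; 0.064 -0.302 0 0 0 0 0; 0.064 -0.302 0 0 0 0 0; 0.064 -0.302 0.148 0 0 0 0; 0.064 -0.302 0.148 0 0 0 0; 0.064 -0.302 0.148 0 0 0 0; 0.064 -0.302 0.148 0 0 0 0; 0 0 0 0 0 0 0; 0 0 0 0 0 0 0; 0 0 0 0 0 0 0")

```text
time: 29.12
ee_pos: [0.4446, 0.0037, 0.2014]
ee_rot: [3.135, 0.195, 0.001]
force: [-0.0, 0.3, -0.8]
opening: 0.239
grasp_force: 59.5
```

```bash
python3 - <<'E'
from h import *
go(*pp((.5462,.0136),7.23,-.103,.005),.1241,7.23)
f=optics.grab_frame("side"); axis(f,bot.state()["ee_pos"],.1116); panelpose(f)
f=optics.grab_frame("top");panelpose(f)
E
```

```text
t 29.1 tcp [0.4446 0.0037 0.2014] yaw 7.13 tilt 0.03 | w units -0.002 | shift units [-0.0069 -0.0135  0.5152]
0 13 [  -2.     2.2 -106.6] ext [8.3 5.4] u 316.6 exp [316.6 191.9] v 192.6
0.01 18 [ -1.5   2.2 -94.5] ext [7.8 6.1] u 317.2 exp [317.1 188. ] v 188.6
0.04 42 [ -1.8   5.7 -64.8] ext [17.9 12.4] u 318.1 exp [318.5 177.7] v 179.2
0.055 50 [ -2.5   6.4 -47.5] ext [15. 11.] u 319.3 exp [319.4 171.6] v 173.6
0.08 46 [ -5.5   9.3 -28. ] ext [29.9 31.7] u 320.7 exp [320.2 165.4] v 167.4
tile (array([537.9,  73.9]), array([238.6,  99.2]), 7.4, np.int32(2694))
tile (array([548.6,  -8.9]), array([238.2,  45.2]), 7.35, np.int32(1066))
tile (array([556., -69.]), array([238.5,  43.3]), 6.88, np.int32(878))
tile (array([565.9, 102.3]), array([179.2,  41.8]), 7.22, np.int32(948))
tile (array([602.3,  55. ]), array([119.1,  42.4]), 7.51, np.int32(795))
tile (array([598.4,  -2.9]), array([141.2,  42.5]), 7.6, np.int32(957))
tile (array([597. , -65.7]), array([158.9,  41.8]), 7.16, np.int32(1106))
```

>>> send_rows(targets="-0.005 -0.008 0.1 0 0 0 0; 0 0 0.14 0 0 0 0; 0 0 0.12 0 0 0 0; 0 0 0.06 0 0 0 0; 0 0 0.03 0 0 0 0; 0 0 0.02 0 0 0 0; 0 0 0.02 0 0 0 0; 0 0 0.02 0 0 0 0; 0 0 0.005 0 0 0 0; 0 0 0 0 0 0 0; 0 0 0 0 0 0 0")

```text
time: 30.6
ee_pos: [0.4436, 0.0058, 0.124]
ee_rot: [3.135, 0.198, 0.0]
force: [1.0, 0.3, -0.5]
opening: 0.237
grasp_force: 59.5
```

```bash
python3 - <<'E'
from h import *
f=optics.grab_frame("side"); panelpose(f); s=bot.state(); axis(f,s["ee_pos"],.1116)
chk((.5462,.0136),7.23,.005,.1116); go(*pp((.5462,.0136),7.23,-.103,.005),.1241,7.23)
cv2.imwrite("pics/a4.png",cv2.resize(f["frame"][130:270,200:380],(720,560),interpolation=cv2.INTER_CUBIC))
E
```

```text
tile (array([537.6,  73.7]), array([238.6, 100. ]), 7.96, np.int32(2681))
tile (array([560.5,  -7.1]), array([214. ,  44.7]), 7.41, np.int32(919))
tile (array([577.3, -66.8]), array([195.7,  42.6]), 6.91, np.int32(709))
0 258 [   5.6    6.9 -105.3] ext [50.7 59.3] u 310.8 exp [313.4 216.6] v 216.4
0.01 16 [ -1.    2.  -96.6] ext [19.6 39.2] u 313.5 exp [313.9 213. ] v 213.5
0.04 36 [ -2.5   6.1 -62.9] ext [16.8 14. ] u 315.0 exp [315.2 203.7] v 205.1
0.055 42 [ -2.7   6.3 -46.7] ext [17.4 10.8] u 315.8 exp [315.9 198.2] v 200.1
0.08 39 [ -6.2   9.4 -27.5] ext [30.4 30.2] u 316.8 exp [316.7 192.6] v 194.3
t 30.6 panel x -0.1028 dev y 0.0002 tip z 0.0124 force [-0.1  0.8 -1.5]
t 30.6 tcp [0.4436 0.0058 0.124 ] yaw 7.22 tilt 0.02 | w units -0.000 | shift units [-0.0015  0.001  -0.0008]
```

View pics/a4.png

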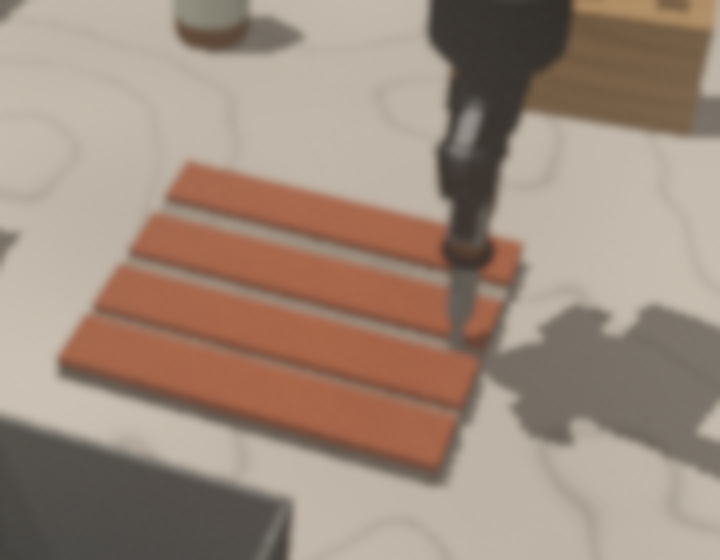

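The middle tip is in the near end of the middle joint, at about (458,345) in the crop. I'll rake it.

>>> send_rows(targets="0 0 0 0 0 0 0; 0.013 0 0 0 0 0 0; 0.013 0 0 0 0 0 0; 0.013 0 0 0 0 0 0; 0.013 0 0 0 0 0 0; 0.013 0 0 0 0 0 0; 0.013 0 0 0 0 0 0; 0.013 0 0 0 0 0 0; 0.013 0 0 0 0 0 0; 0.013 0 0 0 0 0 0; 0.013 0 0 0 0 0 0; 0.013 0 0 0 0 0 0")

```text
time: 32.15
ee_pos: [0.4649, 0.0085, 0.1238]
ee_rot: [3.135, 0.198, 0.0]
force: [-0.7, -0.4, -1.8]
opening: 0.239
grasp_force: 59.5
```

>>> send_rows(targets="0.013 0 0 0 0 0 0; 0.013 0 0 0 0 0 0; 0.013 0 0 0 0 0 0; 0.013 0 0 0 0 0 0; 0.013 0 0 0 0 0 0; 0.013 0 0 0 0 0 0; 0.013 0 0 0 0 0 0; 0.013 0 0 0 0 0 0; 0.013 0 0 0 0 0 0; 0.013 0 0 0 0 0 0; 0.013 0 0 0 0 0 0; 0.013 0 0 0 0 0 0")

```text
time: 33.65
ee_pos: [0.4881, 0.0114, 0.1238]
ee_rot: [-3.135, -0.198, 0.0]
force: [-0.3, 0.9, -1.7]
opening: 0.241
grasp_force: 59.5
```

>>> send_rows(targets="0.013 0 0 0 0 0 0; 0.013 0 0 0 0 0 0; 0.013 0 0 0 0 0 0; 0.013 0 0 0 0 0 0; 0.013 0 0 0 0 0 0; 0.013 0 0 0 0 0 0; 0.013 0 0 0 0 0 0; 0.013 0 0 0 0 0 0; 0.013 0 0 0 0 0 0; 0.013 0 0 0 0 0 0; 0.013 0 0 0 0 0 0; 0.013 0 0 0 0 0 0")

```text
time: 35.15
ee_pos: [0.5113, 0.0144, 0.1238]
ee_rot: [-3.135, -0.198, -0.0]
force: [-0.5, -0.2, -1.2]
opening: 0.243
grasp_force: 59.5
```

```bash
python3 - <<'E'
from h import *
f=optics.grab_frame("side"); panelpose(f); s=bot.state(); axis(f,s["ee_pos"],.1116)
chk((.5462,.0136),7.23,.005,.1116)
E
```

```text
tile (array([537.9,  72.6]), array([238.4, 101.9]), 7.87, np.int32(2684))
tile (array([594.8,  -3.1]), array([145. ,  44.8]), 7.08, np.int32(592))
tile (array([474.3, -17.3]), array([85.4, 46.6]), 7.73, np.int32(412))
tile (array([613.9, -61.7]), array([121.9,  41.8]), 6.89, np.int32(409))
0 319 [  -3.1    2.9 -105.4] ext [59.6 59.1] u 287.0 exp [286.9 209.6] v 209.8
0.01 17 [ -1.3   0.9 -94.5] ext [32.2 26.4] u 286.6 exp [287.2 206. ] v 206.7
0.04 33 [ -3.8   5.8 -64.3] ext [15.4 10.2] u 288.0 exp [287.9 196.7] v 198.3
0.055 42 [ -2.9   6.3 -46.8] ext [16.1 13.7] u 288.4 exp [288.3 191.2] v 193.1
0.08 42 [ -5.2   9.5 -28.1] ext [29.6 29. ] u 288.6 exp [288.8 185.6] v 187.7
t 35.2 panel x -0.0343 dev y 0.0001 tip z 0.0123 force [ 0.1  0.7 -1.6]
```

>>> send_rows(targets="0.013 0 0 0 0 0 0; 0.013 0 0 0 0 0 0; 0.013 0 0 0 0 0 0; 0.013 0 0 0 0 0 0; 0.013 0 0 0 0 0 0; 0.013 0 0 0 0 0 0; 0.013 0 0 0 0 0 0; 0.013 0 0 0 0 0 0; 0.013 0 0 0 0 0 0; 0.013 0 0 0 0 0 0; 0.013 0 0 0 0 0 0; 0.013 0 0 0 0 0 0")

```text
time: 36.7
ee_pos: [0.5345, 0.0173, 0.1238]
ee_rot: [-3.135, -0.198, 0.0]
force: [0.1, 0.2, -1.5]
opening: 0.245
grasp_force: 59.5
```

>>> send_rows(targets="0.013 0 0 0 0 0 0; 0.013 0 0 0 0 0 0; 0.013 0 0 0 0 0 0; 0.013 0 0 0 0 0 0; 0.013 0 0 0 0 0 0; 0.013 0 0 0 0 0 0; 0.013 0 0 0 0 0 0; 0.013 0 0 0 0 0 0; 0.013 0 0 0 0 0 0; 0.013 0 0 0 0 0 0; 0.013 0 0 0 0 0 0; 0.013 0 0 0 0 0 0")

```text
time: 38.2
ee_pos: [0.5578, 0.0203, 0.1238]
ee_rot: [3.135, 0.198, 0.0]
force: [-0.7, 0.2, -0.9]
opening: 0.24
grasp_force: 59.5
```

>>> send_rows(targets="0.013 0 0 0 0 0 0; 0.013 0 0 0 0 0 0; 0.013 0 0 0 0 0 0; 0.013 0 0 0 0 0 0; 0.013 0 0 0 0 0 0; 0.013 0 0 0 0 0 0; 0.013 0 0 0 0 0 0; 0.013 0 0 0 0 0 0; 0.013 0 0 0 0 0 0; 0.013 0 0 0 0 0 0; 0.013 0 0 0 0 0 0; 0.013 0 0 0 0 0 0")

```text
time: 39.7
ee_pos: [0.5809, 0.0232, 0.1238]
ee_rot: [-3.135, -0.198, 0.0]
force: [0.2, 0.2, -0.3]
opening: 0.243
grasp_force: 59.5
```

```bash
python3 - <<'E'
from h import *
f=optics.grab_frame("side"); panelpose(f); s=bot.state(); axis(f,s["ee_pos"],.1116)
chk((.5462,.0136),7.23,.005,.1116)
E
```

```text
tile (array([538.1,  72.3]), array([239.2, 102.2]), 6.73, np.int32(2680))
tile (array([509.8, -12.7]), array([159.8,  46.3]), 7.73, np.int32(743))
tile (array([528.2, -72.1]), array([177.7,  43.9]), 6.88, np.int32(680))
0 299 [  -3.6    4.6 -105.2] ext [59.7 59.5] u 260.8 exp [260.6 202.6] v 203.0
0.01 14 [ -2.3   2.  -95.4] ext [12.3 34.2] u 261.5 exp [260.7 199. ] v 199.6
0.04 31 [ -3.1   5.8 -64.9] ext [16.8 10. ] u 260.9 exp [261.  189.8] v 191.3
0.055 40 [ -3.4   5.9 -47.7] ext [15.6 10.4] u 261.0 exp [261.1 184.3] v 186.2
0.08 38 [ -4.8   7.7 -28.1] ext [31.9 36.2] u 261.4 exp [261.3 178.8] v 180.2
t 39.8 panel x 0.0359 dev y 0.0001 tip z 0.0123 force [-0.1 -0.4 -1.3]
```

>>> send_rows(targets="0.013 0 0 0 0 0 0; 0.013 0 0 0 0 0 0; 0.013 0 0 0 0 0 0; 0.013 0 0 0 0 0 0; 0.013 0 0 0 0 0 0; 0.013 0 0 0 0 0 0; 0.013 0 0 0 0 0 0; 0.013 0 0 0 0 0 0; 0.013 0 0 0 0 0 0; 0.013 0 0 0 0 0 0; 0.013 0 0 0 0 0 0; 0.013 0 0 0 0 0 0")

```text
time: 41.25
ee_pos: [0.6041, 0.0261, 0.1238]
ee_rot: [-3.135, -0.198, 0.0]
force: [1.1, 0.1, -0.6]
opening: 0.238
grasp_force: 59.5
```

>>> send_rows(targets="0.013 0 0 0 0 0 0; 0.013 0 0 0 0 0 0; 0.013 0 0 0 0 0 0; 0.013 0 0 0 0 0 0; 0.013 0 0 0 0 0 0; 0.013 0 0 0 0 0 0; 0.013 0 0 0 0 0 0; 0.013 0 0 0 0 0 0; 0.013 0 0 0 0 0 0; 0.013 0 0 0 0 0 0; 0.013 0 0 0 0 0 0; 0.013 0 0 0 0 0 0")

```text
time: 42.75
ee_pos: [0.6274, 0.0291, 0.1238]
ee_rot: [3.135, 0.198, 0.0]
force: [-0.5, 0.6, -1.3]
opening: 0.245
grasp_force: 59.5
```

>>> send_rows(targets="0.013 0 0 0 0 0 0; 0.013 0 0 0 0 0 0; 0.013 0 0 0 0 0 0; 0.013 0 0 0 0 0 0; 0.013 0 0 0 0 0 0; 0.013 0 0 0 0 0 0; 0.013 0 0 0 0 0 0; 0.013 0 0 0 0 0 0; 0.013 0 0 0 0 0 0; 0.013 0 0 0 0 0 0; 0.013 0 0 0 0 0 0; 0 0 0 0 0 0 0")

```text
time: 44.25
ee_pos: [0.6487, 0.0317, 0.1239]
ee_rot: [3.135, 0.198, 0.0]
force: [0.1, -0.3, -1.0]
opening: 0.241
grasp_force: 59.5
```

```bash
python3 - <<'E'
from h import *
f=optics.grab_frame("side"); panelpose(f); s=bot.state(); axis(f,s["ee_pos"],.1116); tub(f)
P=cloud(f); k=toolmask(f,P,(.4,.66,.22,.47),.118,.2); print("handle over rim",P[k].min(0).round(3),P[k].max(0).round(3))
chk((.5462,.0136),7.23,.005,.1116)
q=pp((.514,.333),7.5,-.03,-.03); print(q); go(*q,.28,7.23)
E
```

```text
tile (array([537.9,  73.4]), array([239.2, 100.4]), 6.67, np.int32(2675))
tile (array([546.7,  -8.1]), array([231.4,  47.2]), 7.72, np.int32(1044))
tile (array([556.9, -68.4]), array([236.6,  44. ]), 7.34, np.int32(911))
0 225 [  -9.5    3.9 -105.2] ext [47.4 59.3] u 238.8 exp [236.1 196.1] v 197.2
0.01 15 [ -2.3   2.5 -94.5] ext [18.9 27.4] u 236.9 exp [236.  192.5] v 193.0
0.04 33 [ -4.1   5.3 -63.3] ext [14.1 13.2] u 236.0 exp [235.8 183.4] v 184.6
0.055 37 [ -4.3   5.9 -47.3] ext [14.  12.1] u 236.0 exp [235.7 177.9] v 179.6
0.08 37 [ -7.5   6.7 -28. ] ext [30.5 29.6] u 236.2 exp [235.6 172.4] v 173.9
tub (array([514.8, 333. ]), array([171.4, 171.5]), 7.52) 1492
handle over rim [0.573 0.411 0.118] [0.595 0.429 0.135]
t 44.3 panel x 0.1038 dev y 0.0001 tip z 0.0122 force [-0.3 -0.3 -1.8]
[0.48817244 0.29934087]
t 44.3 tcp [0.6486 0.0318 0.1238] yaw 7.22 tilt 0.00 | w units -0.000 | shift units [-0.8363 -1.9043 -1.0412]
```

>>> send_rows(targets="0 0 -0.2 0 0 0 0; 0 0 -0.4 0 0 0 0; 0 0 -0.4 0 0 0 0; -0.12 -0.272 -0.04 0 0 0 0; -0.12 -0.272 0 0 0 0 0; -0.12 -0.272 0 0 0 0 0; -0.12 -0.272 0 0 0 0 0; -0.12 -0.272 0 0 0 0 0; -0.12 -0.272 0 0 0 0 0; -0.117 -0.272 0 0 0 0 0; 0 0 0 0 0 0 0; 0 0 0 0 0 0 0")

```text
time: 45.8
ee_pos: [0.4882, 0.2991, 0.2799]
ee_rot: [3.135, 0.198, 0.001]
force: [1.1, -0.1, -0.7]
opening: 0.242
grasp_force: 59.5
```

```bash
python3 - <<'E'
from h import *
f=optics.grab_frame("side"); tub(f); go(.488,.2995,.124)
E
```

```text
tub (array([514.5, 332.7]), array([170.5, 172.8]), 7.45) 1468
t 45.9 tcp [0.4885 0.2987 0.2798] yaw 7.18 tilt 0.03 | w units 0.000 | shift units [-0.0027 -0.0062  1.0389]
```

>>> send_rows(targets="0 0 0.25 0 0 0 0; 0 0 0.35 0 0 0 0; 0 0 0.3 0 0 0 0; 0 0 0.13 0 0 0 0; 0 0 0 0 0 0 0; 0 0 0 0 0 0 1; 0 0 0 0 0 0 1; 0 0 0 0 0 0 1; 0 0 -0.1 0 0 0 1; 0 0 -0.3 0 0 0 1; 0 0 -0.35 0 0 0 1; 0 0 -0.35 0 0 0 1")

```text
time: 47.35
ee_pos: [0.4879, 0.2993, 0.2934]
ee_rot: [-3.135, -0.198, -0.002]
force: [0.7, -0.4, -1.1]
opening: 0.999
grasp_force: 0.0
```

```bash
python3 - <<'E'
from h import *
out=[]
for n,(a,b) in(("top",(160,30)),("side",(200,110))):
    f=optics.grab_frame(n); tub(f); panelpose(f); out.append(cv2.resize(f["frame"][a:a+150,b:b+190],(400,316)))
cv2.imwrite("pics/a5.png",np.hstack(out))
go(.534,-.290,.285,12.5)
E
```

```text
tub (array([514.9, 327.6]), array([170.7, 158. ]), 7.99) 723
tile (array([493.6,  90.8]), array([240.6,  42.3]), 7.44, np.int32(1843))
tile (array([500.3,  39.6]), array([240.5,  42.5]), 7.4, np.int32(1847))
tile (array([507.7, -16.9]), array([240.2,  42.6]), 7.4, np.int32(1833))
tile (array([515.5, -78. ]), array([240.4,  42. ]), 7.45, np.int32(1822))
tub (array([514.7, 332.5]), array([171.1, 172.3]), 7.78) 1572
tile (array([496.2,  66.8]), array([238.1,  98.4]), 7.42, np.int32(2745))
tile (array([506.9, -16. ]), array([237.9,  44.9]), 7.38, np.int32(1090))
tile (array([514.7, -76.5]), array([237.8,  42.9]), 7.27, np.int32(916))
t 47.5 tcp [0.4911 0.3007 0.3005] yaw 7.23 tilt 0.94 | w units -0.117 | shift units [-0.5749  3.9067  0.0841]
```

View pics/a5.png

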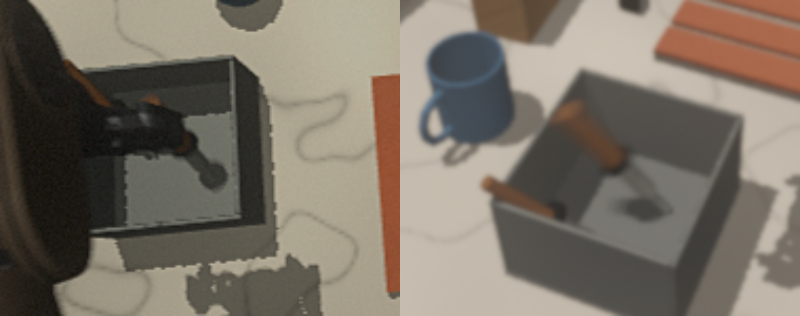

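The middle tool rests in the tub, leaning to the far side with its tip at about (212,175) in the left crop. The panel has been knocked about 42 mm toward the robot, so I'll measure it again before the wide joint.

>>> send_rows(targets="0 0 0 0 0 -0.117 1; -0.048 0.326 0 0 0 0 1; -0.048 0.326 0 0 0 0 1; -0.048 0.326 0 0 0 0 1; -0.048 0.326 0 0 0 0 1; -0.048 0.326 0 0 0 0 1; -0.048 0.326 0 0 0 0 1; -0.048 0.326 0 0 0 0 1; -0.048 0.326 0 0 0 0 1; -0.048 0.326 0 0 0 0 1; -0.048 0.326 0 0 0 0 1; -0.048 0.326 0 0 0 0 1")

```text
time: 48.95
ee_pos: [0.5269, -0.2445, 0.291]
ee_rot: [3.123, 0.341, 0.001]
force: [0.8, 0.2, 0.8]
opening: 1.001
grasp_force: 0.0
```

>>> send_rows(targets="-0.048 0.326 0.08 0 0 0 1; 0 0 0.15 0 0 0 1; 0 0 0 0 0 0 1; 0 0 0 0 0 0 1; 0 0 0 0 0 0 1")

```text
time: 49.58
ee_pos: [0.5311, -0.2919, 0.2575]
ee_rot: [3.121, 0.343, 0.003]
force: [-0.2, 0.8, 0.7]
opening: 1.002
grasp_force: 0.0
```

```bash
python3 - <<'E'
from h import *
go(.5338,-.2895,.125,12.5)
f=optics.grab_frame("top"); panelpose(f); tub(f)
f=optics.grab_frame("side"); P=cloud(f); k=toolmask(f,P,(.505,.57,-.37,-.25),.105,.19); print(rect(P[k]),k.sum())
E
```

```text
t 49.6 tcp [ 0.5311 -0.2919  0.2575] yaw 12.54 tilt 0.15 | w units 0.001 | shift units [ 0.0194 -0.0138  0.8833]
tile (array([493.6,  90.8]), array([240.6,  42.3]), 7.44, np.int32(1840))
tile (array([500.3,  39.7]), array([240.5,  42.5]), 7.4, np.int32(1846))
tile (array([507.5, -16.8]), array([239.8,  42.5]), 7.4, np.int32(1830))
tile (array([515.5, -78.1]), array([240.5,  42. ]), 7.4, np.int32(1819))
tub (array([514.2, 334.1]), array([170.7, 170.9]), 7.75) 1122
(array([ 533.7, -289.2]), array([29.4, 30.1]), 24.68) 273
```

>>> send_rows(targets="0.018 -0.012 0.2 0 0 0 1; 0 0 0.3 0 0 0 1; 0 0 0.23 0 0 0 1; 0 0 0.15 0 0 0 1; 0 0 0 0 0 0 0; 0 0 0 0 0 0 0; 0 0 0 0 0 0 0; 0 0 0 0 0 0 0; 0 0 0 0 0 0 0; 0 0 0 0 0 0 0; 0 0 0 0 0 0 0")

```text
time: 51.05
ee_pos: [0.5338, -0.2907, 0.126]
ee_rot: [3.121, 0.341, 0.004]
force: [-0.8, 0.4, 6.9]
opening: 0.337
grasp_force: 59.0
```

>>> send_rows(targets="0 0 -0.1 0 0 0 0; 0 0 -0.3 0 0 0 0; 0 0 -0.35 0 0 0 0; 0 0 -0.35 0 0 0 0; 0 0 0 0 0 0 0; 0 0 0 0 0 0 0")

```text
time: 51.8
ee_pos: [0.5323, -0.2894, 0.2883]
ee_rot: [-3.122, -0.341, 0.002]
force: [0.0, -0.0, -2.1]
opening: 0.335
grasp_force: 60.2
```

```bash
python3 - <<'E'
from h import *
f=optics.grab_frame("top"); panelpose(f)
c=(.5045,.0064)
for x in(-.095,-.09,0,.1): print(x,pp(c,7.42,x,-.0545).round(4),np.hypot(*pp(c,7.42,x,-.0545)).round(4))
go(*pp(c,7.42,-.088,-.0545),.2,7.42)
f=optics.grab_frame("side"); axis(f,bot.state()["ee_pos"],.111)
E
```

```text
tile (array([493.6,  90.8]), array([240.6,  42.3]), 7.44, np.int32(1843))
tile (array([500.3,  39.6]), array([240.4,  42.5]), 7.4, np.int32(1847))
tile (array([507.6, -16.9]), array([240. ,  42.6]), 7.4, np.int32(1834))
tile (array([515.4, -78.1]), array([240.2,  41.9]), 7.39, np.int32(1821))
-0.095 [ 0.4173 -0.0599] 0.4216
-0.09 [ 0.4223 -0.0593] 0.4264
0 [ 0.5115 -0.0476] 0.5138
0.1 [ 0.6107 -0.0347] 0.6117
t 51.9 tcp [ 0.5319 -0.2891  0.287 ] yaw 12.48 tilt 0.22 | w units 0.112 | shift units [-0.5122 -1.6123  0.5858]
0 14 [  -0.8    5.2 -104.3] ext [11.4  5.9] u 329.9 exp [330.3  98.6] v 99.1
0.01 24 [ -1.6   4.  -95. ] ext [13.4 12.4] u 330.6 exp [330.8  94.6] v 95.4
0.04 35 [ -1.6   6.  -63.4] ext [17.8 11.7] u 332.0 exp [332.3  84.4] v 85.1
0.055 48 [ -1.5   6.3 -45.3] ext [17.3 14.7] u 332.8 exp [333.1  78.3] v 79.0
0.08 16 [ -4.6  12.8 -28.3] ext [28.5 15.4] u 333.4 exp [333.9  72.2] v 73.9
```

>>> send_rows(targets="0 0 0 0 0 0.112 0; -0.085 -0.269 0 0 0 0 0; -0.085 -0.269 0 0 0 0 0; -0.085 -0.269 0.146 0 0 0 0; -0.085 -0.269 0.146 0 0 0 0; -0.085 -0.269 0.146 0 0 0 0; -0.085 -0.267 0.146 0 0 0 0; 0 0 0 0 0 0 0; 0 0 0 0 0 0 0; 0 0 0 0 0 0 0; 0 0 0 0 0 0 0")

```text
time: 53.28
ee_pos: [0.4263, -0.0609, 0.2018]
ee_rot: [3.135, 0.202, 0.001]
force: [0.1, -0.5, -1.1]
opening: 0.334
grasp_force: 60.3
```

```bash
python3 - <<'E'
from h import *
c=(.5045,.0064)
go(*pp(c,7.42,-.088,-.0545),.1236,7.42); print(bot.state()["joint_positions"].round(3))
chk(c,7.42,-.0545,.111)
f=optics.grab_frame("side"); axis(f,bot.state()["ee_pos"],.111); panelpose(f)
E
```

```text
t 53.3 tcp [ 0.4263 -0.0609  0.2018] yaw 7.37 tilt 0.05 | w units -0.001 | shift units [-0.0119 -0.0147  0.5213]
[-0.378 -0.242  2.191 -0.     1.192  1.064]
t 53.3 panel x -0.0863 dev y -0.0022 tip z 0.0908 force [ 0.1 -0.5 -1.1]
0 18 [  -0.5    4.  -104.8] ext [11.6 12. ] u 333.3 exp [333.7 179.1] v 179.7
0.01 26 [ -0.6   4.2 -93.7] ext [13.7 13.8] u 334.0 exp [334.4 175.2] v 176.0
0.04 39 [ -1.4   6.  -63.6] ext [17.2 11.2] u 335.6 exp [336.1 165.1] v 166.4
0.055 51 [ -1.    7.  -47.3] ext [17.  12.4] u 336.4 exp [337.1 159.1] v 160.6
0.08 29 [ -2.8  12.6 -27.6] ext [29.  18.3] u 337.2 exp [338.1 152.9] v 155.4
tile (array([496.2,  66.5]), array([238.2,  98.8]), 7.37, np.int32(2785))
tile (array([506.9, -16.4]), array([237.9,  45.5]), 7.32, np.int32(1094))
tile (array([515.5, -76.5]), array([236.2,  43.5]), 7.46, np.int32(925))
```

>>> send_rows(targets="-0.008 -0.009 0.1 0 0 0 0; 0 0 0.14 0 0 0 0; 0 0 0.12 0 0 0 0; 0 0 0.06 0 0 0 0; 0 0 0.03 0 0 0 0; 0 0 0.02 0 0 0 0; 0 0 0.02 0 0 0 0; 0 0 0.02 0 0 0 0; 0 0 0.008 0 0 0 0; 0 0 0 0 0 0 0; 0 0 0 0 0 0 0; 0 0 0 0 0 0 0")

```text
time: 54.82
ee_pos: [0.4243, -0.0589, 0.1236]
ee_rot: [3.135, 0.204, 0.0]
force: [-0.3, 0.1, -0.5]
opening: 0.338
grasp_force: 60.3
```

```bash
python3 - <<'E'
from h import *
c=(.5045,.0064)
go(*pp(c,7.42,-.088,-.0545),.1236,7.42); print(bot.state()["joint_positions"].round(3))
chk(c,7.42,-.0545,.111)
f=optics.grab_frame("side"); axis(f,bot.state()["ee_pos"],.111); panelpose(f)
cv2.imwrite("pics/a6.png",cv2.resize(f["frame"][130:270,230:410],(720,560),interpolation=cv2.INTER_CUBIC))
E
```

```text
t 54.8 tcp [ 0.4243 -0.0589  0.1236] yaw 7.44 tilt 0.01 | w units 0.000 | shift units [-0.0005  0.0005  0.0003]
[-0.376 -0.138  2.259  0.     1.02   1.065]
t 54.8 panel x -0.0879 dev y 0.0001 tip z 0.0126 force [-0.3  0.1 -0.5]
0 279 [  -4.1    4.4 -105. ] ext [59.5 59.9] u 330.6 exp [330.2 203.7] v 204.2
0.01 29 [ -0.6   3.9 -93.5] ext [23.1 29.7] u 330.4 exp [330.8 200.2] v 201.4
0.04 34 [ -1.1   5.8 -64.4] ext [15.5 12.1] u 331.8 exp [332.3 191. ] v 192.3
0.055 41 [ -0.8   5.8 -46.9] ext [17.  12.9] u 332.6 exp [333.2 185.5] v 187.1
0.08 18 [ -3.5  12.3 -28.3] ext [28.5 18.2] u 333.9 exp [334.1 179.9] v 182.6
tile (array([496.2,  66.6]), array([238.1,  98.6]), 7.37, np.int32(2764))
tile (array([506.8, -16. ]), array([237.8,  47.6]), 8.36, np.int32(1102))
tile (array([536.1, -73.8]), array([194.6,  43.5]), 7.46, np.int32(734))
```

View pics/a6.png

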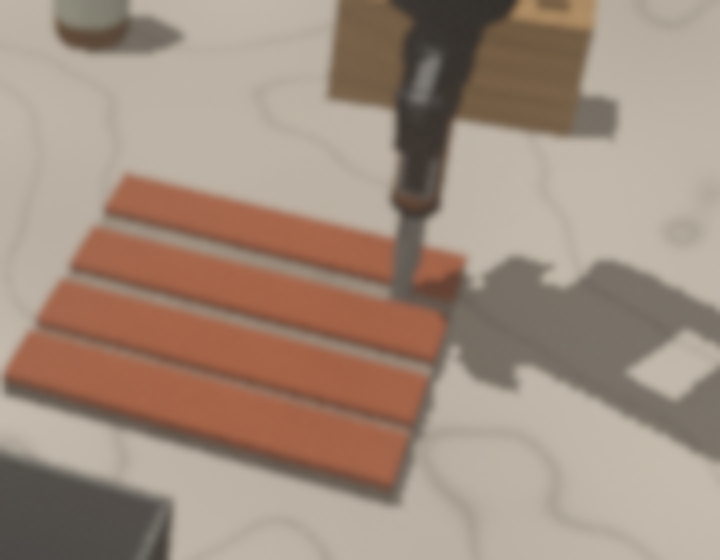

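The broad tip is down in the wide joint at about (400,293) in the crop. I'll ease back to the near point, then rake.

>>> send_rows(targets="-0.013 0 0 0 0 0 0; -0.013 0 0 0 0 0 0; -0.013 0 0 0 0 0 0; -0.013 0 0 0 0 0 0; 0 0 0 0 0 0 0; 0 0 0 0 0 0 0; 0 0 0 0 0 0 0; 0.013 0 0 0 0 0 0; 0.013 0 0 0 0 0 0; 0.013 0 0 0 0 0 0; 0.013 0 0 0 0 0 0; 0.013 0 0 0 0 0 0")

```text
time: 56.38
ee_pos: [0.4264, -0.0586, 0.1235]
ee_rot: [-3.135, -0.204, 0.0]
force: [0.2, -0.6, 0.1]
opening: 0.336
grasp_force: 60.3
```

>>> send_rows(targets="0.013 0 0 0 0 0 0; 0.013 0 0 0 0 0 0; 0.013 0 0 0 0 0 0; 0.013 0 0 0 0 0 0; 0.013 0 0 0 0 0 0; 0.013 0 0 0 0 0 0; 0.013 0 0 0 0 0 0; 0.013 0 0 0 0 0 0; 0.013 0 0 0 0 0 0; 0.013 0 0 0 0 0 0; 0.013 0 0 0 0 0 0; 0.013 0 0 0 0 0 0")

```text
time: 57.88
ee_pos: [0.4495, -0.0556, 0.1235]
ee_rot: [-3.135, -0.204, -0.0]
force: [0.1, -0.7, -1.1]
opening: 0.336
grasp_force: 60.3
```

>>> send_rows(targets="0.013 0 0 0 0 0 0; 0.013 0 0 0 0 0 0; 0.013 0 0 0 0 0 0; 0.013 0 0 0 0 0 0; 0.013 0 0 0 0 0 0; 0.013 0 0 0 0 0 0; 0.013 0 0 0 0 0 0; 0.013 0 0 0 0 0 0; 0.013 0 0 0 0 0 0; 0.013 0 0 0 0 0 0; 0.013 0 0 0 0 0 0; 0.013 0 0 0 0 0 0")

```text
time: 59.38
ee_pos: [0.4727, -0.0526, 0.1235]
ee_rot: [-3.135, -0.204, -0.0]
force: [0.2, -0.1, -1.4]
opening: 0.333
grasp_force: 60.3
```

>>> send_rows(targets="0.013 0 0 0 0 0 0; 0.013 0 0 0 0 0 0; 0.013 0 0 0 0 0 0; 0.013 0 0 0 0 0 0; 0.013 0 0 0 0 0 0; 0.013 0 0 0 0 0 0; 0.013 0 0 0 0 0 0; 0.013 0 0 0 0 0 0; 0.013 0 0 0 0 0 0; 0.013 0 0 0 0 0 0; 0.013 0 0 0 0 0 0; 0.013 0 0 0 0 0 0")

```text
time: 60.88
ee_pos: [0.4959, -0.0495, 0.1235]
ee_rot: [-3.135, -0.204, 0.0]
force: [0.9, -1.3, -1.2]
opening: 0.333
grasp_force: 60.3
```

```bash
python3 - <<'E'
from h import *
chk((.5045,.0064),7.42,-.0545,.111)
f=optics.grab_frame("side"); axis(f,bot.state()["ee_pos"],.111); panelpose(f)
E
```

```text
t 60.9 panel x -0.0157 dev y 0.0001 tip z 0.0125 force [ 0.9 -1.3 -1.2]
0 268 [  -4.1    4.7 -105.1] ext [59.7 59.8] u 303.0 exp [302.7 196.8] v 197.3
0.01 22 [ -1.4   3.7 -93.6] ext [11.9 10. ] u 303.1 exp [303.1 193.3] v 194.3
0.04 33 [ -2.6   5.6 -63.7] ext [15.6 10.7] u 304.1 exp [304.1 184.1] v 185.4
0.055 40 [ -1.4   5.3 -47. ] ext [16.4 13.4] u 304.2 exp [304.7 178.7] v 180.3
0.08 27 [ -1.1  11.5 -27.9] ext [29.7 16.9] u 304.4 exp [305.3 173.2] v 175.4
tile (array([496.2,  66.7]), array([238.2,  98.6]), 7.43, np.int32(2760))
tile (array([507.1, -17.7]), array([237.9,  48.5]), 7.5, np.int32(1100))
tile (array([572.1, -69.5]), array([122.2,  42.3]), 7.45, np.int32(437))
tile (array([450.1, -84.6]), array([102.8,  44.5]), 7.47, np.int32(420))
```

>>> send_rows(targets="0.013 0 0 0 0 0 0; 0.013 0 0 0 0 0 0; 0.013 0 0 0 0 0 0; 0.013 0 0 0 0 0 0; 0.013 0 0 0 0 0 0; 0.013 0 0 0 0 0 0; 0.013 0 0 0 0 0 0; 0.013 0 0 0 0 0 0; 0.013 0 0 0 0 0 0; 0.013 0 0 0 0 0 0; 0.013 0 0 0 0 0 0; 0.013 0 0 0 0 0 0")

```text
time: 62.42
ee_pos: [0.5191, -0.0465, 0.1235]
ee_rot: [-3.135, -0.204, -0.0]
force: [0.3, 0.4, -1.3]
opening: 0.335
grasp_force: 60.3
```

>>> send_rows(targets="0.013 0 0 0 0 0 0; 0.013 0 0 0 0 0 0; 0.013 0 0 0 0 0 0; 0.013 0 0 0 0 0 0; 0.013 0 0 0 0 0 0; 0.013 0 0 0 0 0 0; 0.013 0 0 0 0 0 0; 0.013 0 0 0 0 0 0; 0.013 0 0 0 0 0 0; 0.013 0 0 0 0 0 0; 0.013 0 0 0 0 0 0; 0.013 0 0 0 0 0 0")

```text
time: 63.92
ee_pos: [0.5424, -0.0435, 0.1235]
ee_rot: [-3.135, -0.204, -0.0]
force: [-0.4, -0.2, -0.6]
opening: 0.34
grasp_force: 60.3
```

>>> send_rows(targets="0.013 0 0 0 0 0 0; 0.013 0 0 0 0 0 0; 0.013 0 0 0 0 0 0; 0.013 0 0 0 0 0 0; 0.013 0 0 0 0 0 0; 0.013 0 0 0 0 0 0; 0.013 0 0 0 0 0 0; 0.013 0 0 0 0 0 0; 0.013 0 0 0 0 0 0; 0.013 0 0 0 0 0 0; 0.013 0 0 0 0 0 0; 0.013 0 0 0 0 0 0")

```text
time: 65.42
ee_pos: [0.5655, -0.0404, 0.1235]
ee_rot: [-3.135, -0.204, -0.0]
force: [-0.8, 0.2, -0.4]
opening: 0.337
grasp_force: 60.3
```

>>> send_rows(targets="0.013 0 0 0 0 0 0; 0.013 0 0 0 0 0 0; 0.013 0 0 0 0 0 0; 0.013 0 0 0 0 0 0; 0.013 0 0 0 0 0 0; 0.013 0 0 0 0 0 0; 0.013 0 0 0 0 0 0; 0.013 0 0 0 0 0 0; 0.013 0 0 0 0 0 0; 0.013 0 0 0 0 0 0; 0.013 0 0 0 0 0 0; 0.013 0 0 0 0 0 0")

```text
time: 66.92
ee_pos: [0.5887, -0.0374, 0.1235]
ee_rot: [-3.135, -0.204, 0.0]
force: [-0.9, 0.4, -1.3]
opening: 0.337
grasp_force: 60.3
```

>>> send_rows(targets="0.013 0 0 0 0 0 0; 0.013 0 0 0 0 0 0; 0.013 0 0 0 0 0 0; 0.013 0 0 0 0 0 0; 0.013 0 0 0 0 0 0; 0.013 0 0 0 0 0 0; 0.013 0 0 0 0 0 0; 0.013 0 0 0 0 0 0; 0.013 0 0 0 0 0 0; 0.013 0 0 0 0 0 0; 0.013 0 0 0 0 0 0; 0.013 0 0 0 0 0 0")

```text
time: 68.42
ee_pos: [0.612, -0.0344, 0.1235]
ee_rot: [-3.135, -0.204, -0.0]
force: [-0.5, -0.2, -1.1]
opening: 0.337
grasp_force: 60.3
```

```bash
python3 - <<'E'
from h import *
chk((.5045,.0064),7.42,-.0545,.111)
f=optics.grab_frame("side"); axis(f,bot.state()["ee_pos"],.111); panelpose(f); tub(f)
g=optics.grab_frame("top"); panelpose(g)
P=cloud(f); k=toolmask(f,P,(.4,.66,.22,.47),.118,.2); q=P[k]; print("over rim",rect(q),q.max(0))
cv2.imwrite("pics/a7.png",cv2.resize(f["frame"][210:360,130:310],(720,600),interpolation=cv2.INTER_CUBIC))
E
```

```text
t 68.4 panel x 0.1013 dev y 0.0002 tip z 0.0125 force [-0.5 -0.2 -1.1]
0 194 [  -9.6    7.1 -105.1] ext [51.1 59.8] u 262.7 exp [260.4 186.2] v 187.7
0.01 23 [ -2.3   3.4 -93.7] ext [13.6 19.7] u 260.5 exp [260.5 182.7] v 183.5
0.04 30 [ -4.3   5.5 -64.1] ext [14.4 18. ] u 261.1 exp [260.7 173.6] v 174.8
0.055 42 [ -3.7   5.  -46.3] ext [14.8 14.5] u 260.9 exp [260.9 168.2] v 169.7
0.08 18 [ -5.   12.1 -27.5] ext [26.7 10.9] u 260.1 exp [261.  162.7] v 165.3
tile (array([496.2,  66.5]), array([238.2,  98.8]), 7.37, np.int32(2770))
tile (array([507.2, -16.6]), array([237.5,  47.2]), 6.59, np.int32(1085))
tile (array([511.2, -77.9]), array([225.7,  47.1]), 7.47, np.int32(897))
tub (array([514.7, 332.5]), array([170.6, 172.8]), 7.73) 1594
tile (array([540.3,  96.8]), array([145.9,  42.4]), 7.34, np.int32(818))
over rim (array([583.4, 420.7]), array([23.3, 13.4]), 28.08) [0.59426024 0.43027015 0.13583415]
```

View pics/a7.png

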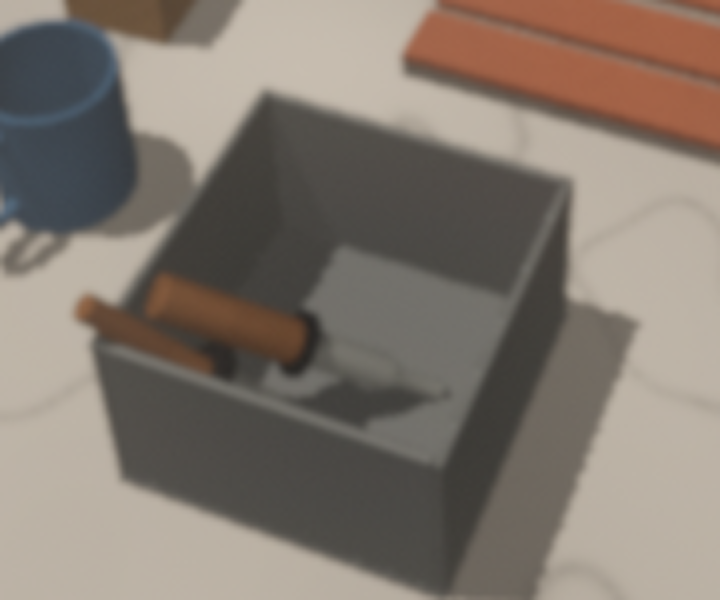

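The thin and middle tools lie in the tub's left and far part, and its right side toward the panel is free. I'll check where they are and set the broad tool there.

```bash
python3 - <<'E'
from h import *
f=optics.grab_frame("side"); P=cloud(f)
k=toolmask(f,P,(.42,.61,.25,.42),.02,.13)
a=np.radians(7.6); d=P[...,:2]-np.array([.5143,.333]); X=d[...,0]*np.cos(a)+d[...,1]*np.sin(a); Y=-d[...,0]*np.sin(a)+d[...,1]*np.cos(a)
k&=(abs(X)<.072)&(abs(Y)<.072)
for lo,hi in((.02,.04),(.04,.06),(.06,.08),(.08,.13)):
    m=k&(P[...,2]>lo)&(P[...,2]<hi)
    if m.any(): print(lo,m.sum(),"X",X[m].min().round(3),X[m].max().round(3),"Y",Y[m].min().round(3),Y[m].max().round(3))
q=pp((.5143,.333),7.6,0,-.045); print(q); go(*q,.28)
E
```

```text
0.02 93 X -0.034 0.015 Y -0.011 0.037
0.04 174 X -0.017 0.031 Y -0.003 0.049
0.06 288 X 0.005 0.055 Y 0.005 0.061
0.08 404 X 0.028 0.071 Y 0.019 0.072
[0.52025154 0.2883953 ]
t 68.6 tcp [ 0.6119 -0.0344  0.1235] yaw 7.44 tilt 0.00 | w units 0.000 | shift units [-0.3272 -2.2129 -1.0431]
```

>>> send_rows(targets="0 0 -0.2 0 0 0 0; 0 0 -0.4 0 0 0 0; 0 0 -0.4 0 0 0 0; -0.041 -0.277 -0.04 0 0 0 0; -0.041 -0.277 0 0 0 0 0; -0.041 -0.277 0 0 0 0 0; -0.041 -0.277 0 0 0 0 0; -0.041 -0.277 0 0 0 0 0; -0.041 -0.277 0 0 0 0 0; -0.041 -0.277 0 0 0 0 0; -0.041 -0.277 0 0 0 0 0; 0 0 0 0 0 0 0")

```text
time: 70.08
ee_pos: [0.5188, 0.2911, 0.2795]
ee_rot: [-3.134, -0.21, 0.0]
force: [0.8, -0.1, -1.6]
opening: 0.337
grasp_force: 60.3
```

```bash
python3 - <<'E'
from h import *
f=optics.grab_frame("side"); tub(f); panelpose(f); go(.5203,.2884,.122)
E
```

```text
tub (array([514.7, 332.2]), array([170.9, 172.7]), 7.44) 1610
tile (array([496.2,  66.8]), array([238.2,  98.3]), 7.38, np.int32(2758))
tile (array([506.9, -16. ]), array([237.9,  44.8]), 7.36, np.int32(1087))
tile (array([514.7, -76.8]), array([237.7,  42. ]), 7.45, np.int32(912))
t 70.1 tcp [0.5194 0.2897 0.2794] yaw 7.59 tilt 0.03 | w units 0.000 | shift units [0.005  0.0091 1.0495]
```

>>> send_rows(targets="0 0 0.25 0 0 0 0; 0 0 0.35 0 0 0 0; 0 0 0.3 0 0 0 0; 0 0 0.14 0 0 0 0; 0 0 0 0 0 0 0; 0 0 0 0 0 0 1; 0 0 0 0 0 0 1; 0 0 0 0 0 0 1; 0 0 -0.1 0 0 0 1; 0 0 -0.3 0 0 0 1; 0 0 -0.35 0 0 0 1; 0 0 -0.35 0 0 0 1")

```text
time: 71.62
ee_pos: [0.5199, 0.2889, 0.2916]
ee_rot: [-3.135, -0.204, -0.002]
force: [2.2, -0.5, -0.5]
opening: 1.004
grasp_force: 0.0
```

>>> send_rows(targets="-0.2 0.3 0 0 0 0 1; -0.2 0.3 0 0 0 0 1; -0.1 0.3 0 0 0 0 1; 0 0.3 0 0 0 0 1; 0 0.3 0 0 0 0 1; 0 0.3 0 0 0 0 1; 0 0 0 0 0 0 1; 0 0 0 0 0 0 1; 0 0 0 0 0 0 1")

```text
time: 72.75
ee_pos: [0.4805, 0.0125, 0.2889]
ee_rot: [-3.135, -0.206, -0.001]
force: [0.1, 0.3, -0.2]
opening: 0.998
grasp_force: 0.0
```

```bash
python3 - <<'E'
from h import *
out=[]
for n in("top","side"):
    f=optics.grab_frame(n); tub(f); panelpose(f); out.append(f["frame"])
cv2.imwrite("pics/a8.png",cv2.resize(np.hstack(out),(800,300)))
cv2.imwrite("pics/a9.png",cv2.resize(np.hstack([cv2.resize(out[0][165:285,45:175],(390,360)),cv2.resize(out[1][220:355,140:285],(390,360))]),(780,360)))
E
```

```text
tub (array([514.2, 334.1]), array([170.7, 171. ]), 7.69) 1137
tile (array([453.2,  85.7]), array([83.7, 41.9]), 7.95, np.int32(565))
tile (array([443.1,  32.4]), array([81.3, 42.4]), 6.7, np.int32(525))
tile (array([434.9, -24.4]), array([79.6, 41.8]), 1.9, np.int32(527))
tile (array([452.4, -94.8]), array([110.5,  34.4]), 0.58, np.int32(448))
tub (array([514.6, 332.9]), array([170.9, 171.4]), 7.49) 1597
tile (array([496.2,  66.5]), array([238.2,  98.8]), 7.37, np.int32(2793))
tile (array([506.9, -16.4]), array([237.9,  45.5]), 7.32, np.int32(1095))
tile (array([515.5, -76.5]), array([236.2,  43.5]), 7.46, np.int32(925))
```

View pics/a9.png

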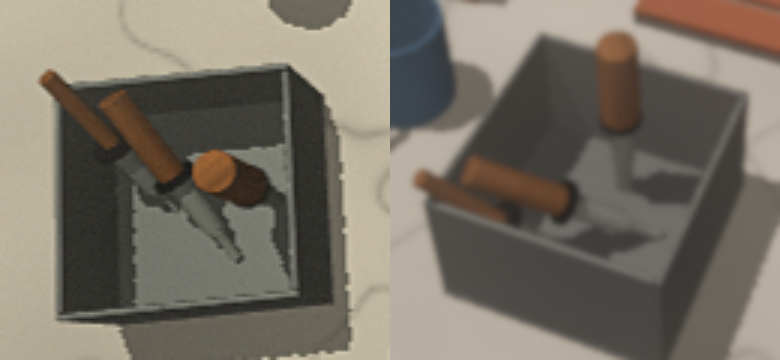

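View pics/a8.png

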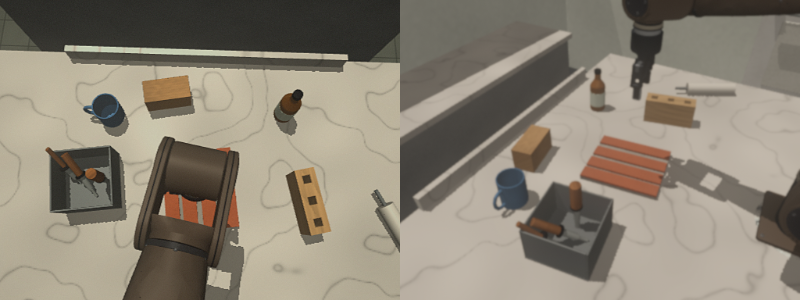

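All three tools are in the tub. The broad one stands on its tip at about (617,110) in the close-up, and the panel is flat. I'll wait a second and check that it is standing still before handing in.

>>> send_rows(targets="0 0 0 0 0 0 1; 0 0 0 0 0 0 1; 0 0 0 0 0 0 1; 0 0 0 0 0 0 1; 0 0 0 0 0 0 1; 0 0 0 0 0 0 1; 0 0 0 0 0 0 1; 0 0 0 0 0 0 1; 0 0 0 0 0 0 1; 0 0 0 0 0 0 1; 0 0 0 0 0 0 1; 0 0 0 0 0 0 1")

```text
time: 74.35
ee_pos: [0.4806, 0.0114, 0.2886]
ee_rot: [-3.135, -0.204, -0.0]
force: [0.4, 0.1, -0.7]
opening: 0.995
grasp_force: 0.0
```

```bash
python3 - <<'E'
from h import *
f=optics.grab_frame("side"); tub(f); P=cloud(f); old=cv2.imread("pics/a9.png")
new=cv2.resize(f["frame"][220:355,140:285],(390,360)); print("diff",cv2.absdiff(old[:,390:],new).max(), cv2.absdiff(old[:,390:],new).mean())
for lo,hi in((.1,.12),(.14,.16)):
    k=toolmask(f,P,(.45,.59,.24,.34),lo,hi); print(rect(P[k]),P[k].mean(0).round(3))
E
```

```text
tub (array([514.6, 333.1]), array([170.8, 171.4]), 7.73) 1610
diff 18 0.39520892687559356
(array([517.1, 274.9]), array([140.1,  55.2]), 7.92) [0.512 0.264 0.107]
(array([517.2, 295.1]), array([28.6, 12.8]), 25.62) [0.516 0.296 0.15 ]
```

The scene is still, so I'm handing in.

```bash
python3 -c "
from rig import bot
print(bot.close_job())"
```

```text
the job is handed in; nothing more can be done
None
```

I raked all three joints in order, thin to broad, at about 1.5 cm/s, left all three tools in the upright tub with the panel flat, and handed the job in at about 75 s; it returned no verdict.

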